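# Clear the ink knife and hold the flask down on the mixing stand

## Robot

A 7-joint arm with a two-finger parallel gripper is mounted at the origin on the work surface. World frame = base frame: x ahead of the robot, y to its left, z up, the work surface at z = 0. Lengths are in mm, angles in degrees, forces in N, time in s.
With the tool pointing down it reaches from about 400 to 900 mm from the base axis. Payload 5.5 kg.
Tool frame: the origin (TCP) lies between the finger pads; the fingertips stand 17 mm ahead of it and the grasp point (between the pads) lies 2 mm behind it (manip.tcp_to_tips is the distance from the TCP to the fingertips, in mm); z points along the fingers, x is the direction in which the jaws open and shut, and the axes are right-handed (so a half turn about z gives the same grasp; the last joint's range is limited). The gripper opens to 85 mm and grips with 20 to 120 N. Pads are 22 mm wide; open, the fingers measure 114 mm over their backs; the gripper's body (76 mm by 85 mm) begins 54 mm behind the grasp point. The pads swing forward as they close: fully open they stand 13 mm farther back than shut.
Start: joints at [80.97, 28.699, -24.465, 88.831, 12.651, 65.22, -12.049], TCP at [265.55, -593.281, 248.31] pointing down, gripper open.
Joint ranges: [-164.97, 164.97], [-17.58, 116.51], [-87.97, 89.64], [11.32, 138.91], [-80.73, 260.73], [10.89, 115.49], [-147.41, 147.41]. Speed limits (degrees/s): [147.25, 147.25, 180, 180, 180, 180, 180].

## Interface

Orientations are given as [roll, pitch, yaw] about the fixed x, y, z axes, in that order (R = Rz(yaw) Ry(pitch) Rx(roll)).
In Python, from plant import manip gives the robot as it stands. The module is installed in compiled form; this text tells all that it offers.
- The arm moves only by the tool apply_moves, never from a script. Its argument "plan" is a list of rows, each an object with "turn": the turn, a rotation vector about the tool's x, y, z in degrees, a list of three; "offset": the shift along the tool's x, y, z in m, a list of three; "hand": the closure, from 0 (fully open) to 1 (shut). A call has 1 to 12 rows; each row is the pose to reach, as a shift and turn from the pose commanded when the call began, along the tool's axes at that moment; what a row does not reach only later rows make up. A row lasts 1/12 s, in which the tool goes at most 41.7 mm and 7.16 degrees, less where a joint would pass 70% of its speed; a pose out of reach is approached as far as the arm can. A call with a gripper value outside its range is refused whole. The fingers move at their own pace and stop on an object; "grip_force" is the grip in N (left out, the last holds). Time passes only in rows, so rows that repeat a pose let the fingers close. It gives the time, the measured TCP pose, the force and the opening at its end, in the units of the state.
- manip.sense(): the state, without advancing time (a new reading comes with each control period).
- manip.grab_frame(name): name is "scene" or "top"; returns a dict with "pixels" (420x560x3 uint8, red, green, blue), "intrinsics" (3x3 intrinsics, pixels), "k1" (the pictures are not rectified: a ray, as slopes to the right and down, at radius r is drawn at 1 + k1 r^2 times it, then the intrinsics apply), "origin" and "attitude" of the camera in the world. Camera axes: x right, y up, looking along -z (the intrinsics and any distortion apply to the point x, -y, -z); pixel columns grow to the right and rows downward; lengths in mm; the calibration is good to about 2 mm. A picture is of the moment at which its call begins. There is no depth.
- manip.finish_job(): hands the job in, once; it reports no verdict.
The state is a dict: "time_s": time; "joints": joint angles; "joint_velocities": joint speeds; "joint_torque": joint torques, N m; "eef_pos": TCP position; "eef_rot": TCP orientation; "ft_force": force on the tool from outside, world axes, zero at the start; "ft_torque": the same for the moment, N m; "finger_gap": finger opening in mm.
Only numpy, scipy, OpenCV 4.12 (cv2) and the standard library are available. Lean on these libraries where they do the work, as an engineer would, in place of code of your own. Each camera call takes 0.05 s, during which the arm holds its last target.

## Task

An ink knife has been left lying across the sprung ring cradle of the mixing stand: lay it down flat in the tray, on the tray's floor, parallel to the two knives already there with its handle the same way, and let go of it. Then stand the round stoppered flask upright inside the ring, push it down against the spring as far as it goes, and finish while still holding it pressed down there with the gripper. Drop nothing, and leave everything else where it is.

Things in the scene. Friction and masses are not known exactly. Their poses are not given: they have to be found in the camera images.
- knife: the ink knife that starts lying across the top of the cradle's ring, in any direction; its own +x points from handle to blade tip, +z up. Wooden handle 100 mm long, 18 mm wide, 14 mm high (x from -95 to +5 mm); flat steel blade 24 mm wide, 4 mm thick (x from +5 to +100 mm); origin on the flat underside at mid-length, close to the balance point. About 70 g
- knife_grip (a point): point inside that knife's handle near its blade end and balance point, 20 mm behind its origin, 7 mm above the underside; a good place to grip across the 18 mm width
- knife_tip (a point): end of that knife's blade, 100 mm ahead of its origin, 2 mm above the underside
- tray: low open steel tray, fixed to the table, 240 (x) x 160 (y) mm outside, 18 mm high, walls and floor 4 mm thick; origin under its centre on the table. The two knives in it lie along the tray's x with blade tips towards the tray's +x, in its +y half; the strip around y = -35 mm of the tray is free
- tray_knife_a: one of the two knives that already lie in the tray, about 56 mm to the tray's +y side of its centre line, same shape as the other knife
- tray_knife_b: the other knife already in the tray, about 22 mm to the tray's +y side of its centre line, same shape
- flask: round amber glass flask, starts upright on the table; origin at the centre of its flat 40 mm foot, +z up to the stopper. Ball-shaped body 72 mm across, widest at 30 mm height, ending in the neck at 63 mm; straight neck 26 mm across from 63 to 100 mm height; fixed dark stopper 30 mm across from 100 to 116 mm, the top. About 0.25 kg (0.2 to 0.3)
- stand: the mixing stand, fixed to the table: round foot 110 mm across, 12 mm high, carrying the sprung cradle; origin on the table under the cradle's axis
- cradle_seat (a point): centre of the top of the cradle's floor disc, where the flask's foot lands, 60 mm above the table when not pressed; it moves down with the cradle. The ring around it is 77 mm wide inside and 92 mm outside, and reaches from 24 to 36 mm above this point, on three thin pillars
- cradle (a joint): how far the cradle is pressed down, in m: 0 up, 0.020 at the stop. The spring needs about 5 N to start and 15 N at the stop (500 N/m), flask weight included; the flask's own weight does not move it. It springs up when let go
- ink_tin: bystander: closed metal ink tin, 72 mm across, 60 mm tall; origin at the centre of its underside
- tape_roll: bystander: roll of paper tape lying flat, 90 mm across, 25 mm tall, open in the middle; origin at the centre of its underside
- jar: bystander: small jar with black lid, 60 mm across, 72 mm tall; origin at the centre of its underside
- lino_block: bystander: wooden printing block lying flat, 60 x 80 x 22 mm; origin at the centre of its underside
- weight: bystander: small brass paper weight, 42 mm across, 50 mm tall; origin at the centre of its underside
- brayer: bystander: hand roller lying down: rubber roller 90 mm long, dark wooden handle, about 150 mm overall, 32 mm high; origin at the roller's middle, on the table
There are look-alikes about, which are no part of the job. What is shaped like the knife but green or turquoise is not meant.

How it is judged:
By the outcome, as a careful person would: the job done as asked, in the order asked, and still so for the second after the job is handed in, while the arm keeps its last pose, push and grip.
It also fails if it takes over 67 s, if anything falls off the work surface, if the arm or the gripper's body presses on something with over 40 N, if the wrist force passes 120 N, or if a joint passes its speed limit or range.

## Working session

There is one attempt and no reset: what is moved stays moved. The work goes in short steps, Python scripts to look and compute and a tool call to move; the robot and the scene stay as the last step left them, time stands still between calls to the robot, and variables do not carry over. Pictures are saved under pics/ and viewed, and the job is handed in when it is done.

Besides the shell and the picture viewer there is one more tool, called after "Request:" in YAML: its name, and indented under it one key for each argument. apply_moves: Moves the arm, as the interface text tells. Its arguments: {"type":"object","properties":{"plan":{"type":"array"},"grip_force":{"type":"number"}},"required":["plan"]}

```bash
mkdir -p pics; python3 - <<'E'
from plant import manip
import cv2
s=manip.sense();print(s)
for n in("scene","top"):
    f=manip.grab_frame(n);cv2.imwrite(f"pics/{n}0.png",f["pixels"][:,:,::-1])
    print({k:v for k,v in f.items() if k!="pixels"})
E
```

```text
{'time_s': 0.0, 'joints': array([ 80.96958723,  28.75288106, -24.4519587 ,  88.89189689,
        12.650253  ,  65.22001283, -12.04945779]), 'joint_velocities': array([-0.06121648,  0.07972652,  0.03737199,  0.09011659,  0.01275193,
        0.0218972 ,  0.0071584 ]), 'joint_torque': array([ 5.54869821e-04, -5.69513333e+01, -5.81621289e+00, -2.80937254e+01,
        1.05509241e-02,  1.19697035e-02,  1.22484158e-05]), 'eef_pos': array([ 265.20121012, -592.70929966,  247.26424227]), 'eef_rot': array([-1.79996588e+02,  1.11580321e-01, -6.58877576e+01]), 'ft_force': array([ 0.52242225, -0.17311873,  0.27182715]), 'ft_torque': array([ 0.01156943,  0.03708119, -0.00145154]), 'finger_gap': 85.67808224232759}
{'intrinsics': array([[379.52805252,   0.        , 278.8923967 ],
       [  0.        , 379.52805252, 202.93074559],
       [  0.        ,   0.        ,   1.        ]]), 'k1': -0.005679064607835589, 'origin': array([964.48455666, 319.54103095, 782.13999317]), 'attitude': array([ 39.54091876,  -0.30900719, 124.72675389])}
{'intrinsics': array([[456.11623495,   0.        , 267.55649321],
       [  0.        , 456.11623495, 206.04113978],
       [  0.        ,   0.        ,   1.        ]]), 'k1': -0.08280222960941339, 'origin': array([ 354.89692217,  -12.77361649, 1125.74563614]), 'attitude': array([  8.1292959 ,  -0.29310782, -90.03132534])}
```

View pics/top0.png

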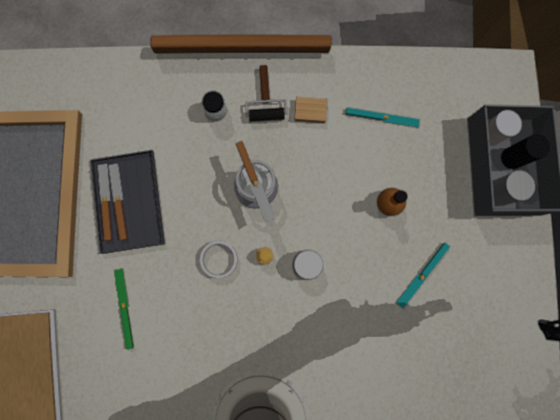

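View pics/scene0.png

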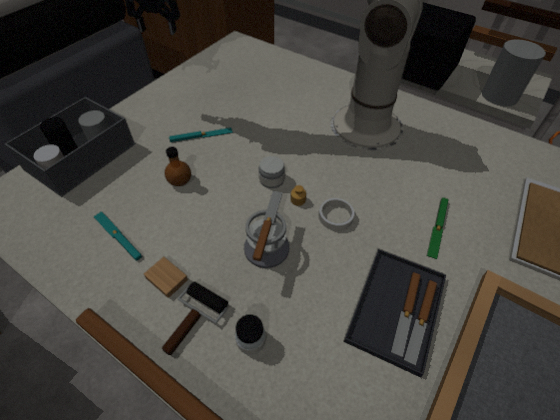

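```bash
cat > h.py <<'E'
import numpy as np, cv2
from scipy.spatial.transform import Rotation as R
from plant import manip
def crop(n,box,k,name,f=None):
    f=f or manip.grab_frame(n); x0,y0,x1,y1=box
    im=cv2.resize(f["pixels"][y0:y1,x0:x1,::-1],None,fx=k,fy=k,interpolation=cv2.INTER_CUBIC)
    im=np.clip(im.astype(float)*1.4,0,255).astype(np.uint8)
    for v in range((x0//10+1)*10,x1,10):
        cv2.line(im,((v-x0)*k,0),((v-x0)*k,5),(0,255,255),1)
        if v%20==0: cv2.putText(im,str(v),((v-x0)*k,15),0,.4,(0,255,255),1)
    for v in range((y0//10+1)*10,y1,10):
        cv2.line(im,(0,(v-y0)*k),(5,(v-y0)*k),(0,255,255),1)
        if v%20==0: cv2.putText(im,str(v),(6,(v-y0)*k+4),0,.4,(0,255,255),1)
    cv2.imwrite(f"pics/{name}.png",im); return f
import json
C={"scene":dict(K=[379.52805252,278.8923967,202.93074559],k1=-0.005679064607835589,o=[964.48455666,319.54103095,782.13999317],a=[39.54091876,-0.30900719,124.72675389]),
"top":dict(K=[456.11623495,267.55649321,206.04113978],k1=-0.08280222960941339,o=[354.89692217,-12.77361649,1125.74563614],a=[8.1292959,-0.29310782,-90.03132534])}
def ray(n,u,v):
    c=C[n];K=np.array([[c["K"][0],0,c["K"][1]],[0,c["K"][0],c["K"][2]],[0,0,1]])
    p=cv2.undistortPoints(np.array([[[u,v]]],float),K,np.array([c["k1"],0,0,0]))[0,0]
    return np.array(c["o"]),R.from_euler("xyz",c["a"],degrees=True).apply([p[0],-p[1],-1])
def at(n,u,v,z):
    o,d=ray(n,u,v); return o+d*(z-o[2])/d[2]
def proj(n,P):
    c=C[n];q=R.from_euler("xyz",c["a"],degrees=True).inv().apply(np.array(P,float)-c["o"])
    x,y=q[0]/-q[2],-q[1]/-q[2];s=1+c["k1"]*(x*x+y*y)
    return np.array([c["K"][0]*x*s+c["K"][1],c["K"][0]*y*s+c["K"][2]])
def tri(a,b):
    (o1,d1),(o2,d2)=ray("top",*a),ray("scene",*b)
    t=np.linalg.lstsq(np.c_[d1,-d2],o2-o1,rcond=None)[0]
    p,q=o1+t[0]*d1,o2+t[1]*d2
    return (p+q)/2,np.linalg.norm(p-q)
E
python3 - <<'E'
from h import *
f=crop("top",(215,130,295,220),6,"t_stand")
crop("top",(85,145,170,260),5,"t_tray",f)
crop("top",(365,175,425,225),8,"t_flask",f)
f=crop("scene",(225,180,305,280),6,"s_stand")
crop("scene",(340,240,450,375),4,"s_tray",f)
crop("scene",(150,140,210,195),8,"s_flask",f)
E
```

```text
(no output)
```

View pics/t_stand.png

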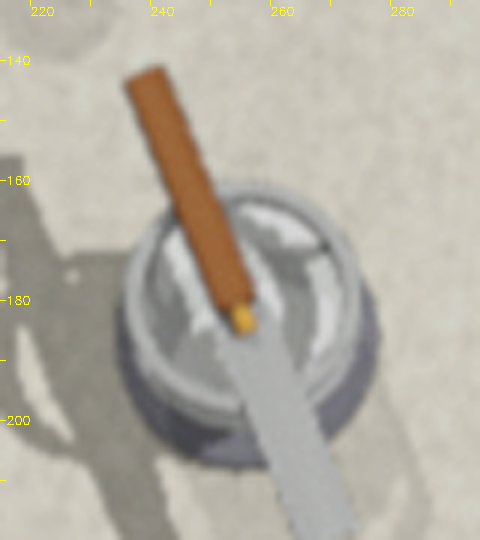

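View pics/s_stand.png

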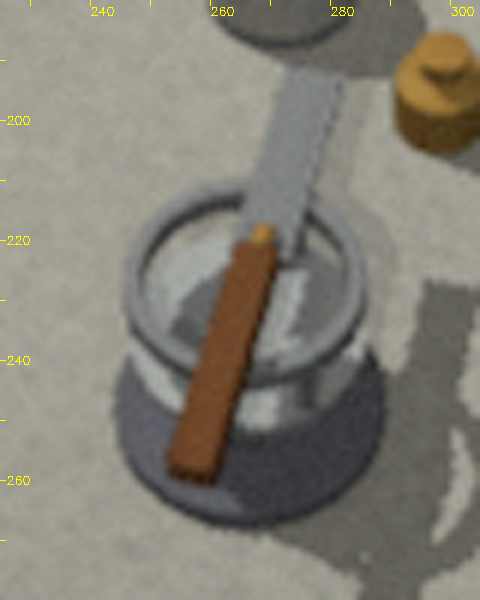

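View pics/t_tray.png

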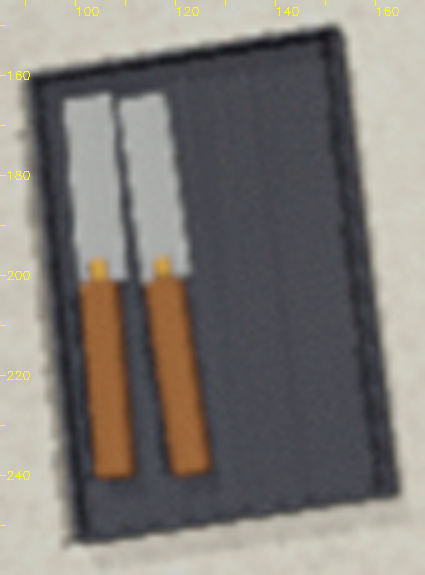

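View pics/t_flask.png

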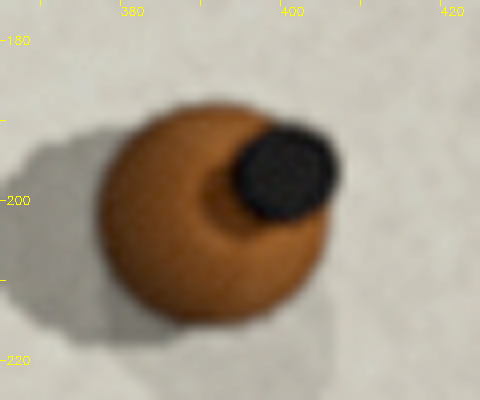

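View pics/s_flask.png

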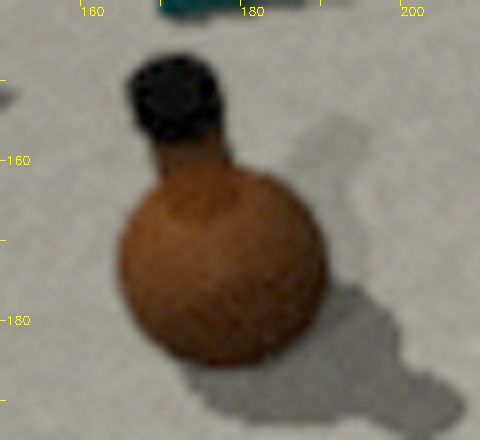

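View pics/s_tray.png

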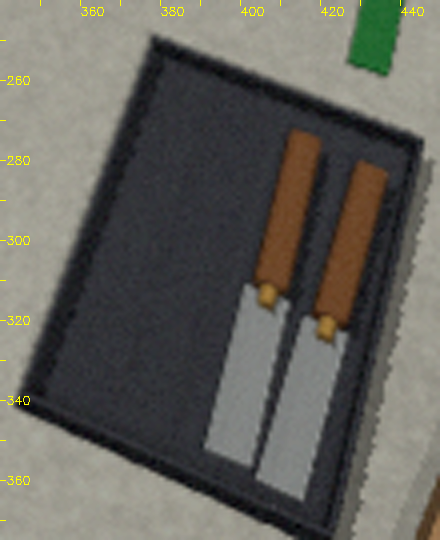

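```bash
python3 - <<'E'
from h import *
np.set_printoptions(precision=1,suppress=True)
print("handle end",at("top",238.9,142.8,110),at("scene",256.8,258,110))
print("handle bladeend",at("top",254.4,180.2,110),at("scene",268,220,110))
print("ferr",tri((255.5,183),(268.8,219)))
print("tip",at("scene",277.6,192.5,100))
# ring outer in top: crop left 125, right 362; top 180 ,bottom 425
print("ring", at("top",215+243/6,130+302/6,96), at("top",215+125/6,181,96),at("top",215+362/6,181,96))
print("ring scene",at("scene",225+247/6,180+281/6,96),at("scene",225+123/6,226,96),at("scene",225+370/6,226,96))
T=[at("top",85+35/5,145+78/5,18),at("top",85+338/5,145+30/5,18),at("top",85+398/5,145+492/5,18),at("top",85+75/5,145+542/5,18)]
S=[at("scene",340+330/4,240+538/4,18),at("scene",340+20/4,240+403/4,18),at("scene",340+155/4,240+38/4,18),at("scene",340+423/4,240+140/4,18)]
for p,q in zip(T,S):print(p,q)
print("c",np.mean(T,0),np.mean(S,0))
for n,a,b in(("a",(87,103),(114,475)),("b",(143,97),(190,472))):
    p=at("top",85+a[0]/5,145+a[1]/5,8);q=at("top",85+b[0]/5,145+b[1]/5,18);d=p-q;print(n,p,q,np.linalg.norm(d),np.degrees(np.arctan2(d[1],d[0])))
for n,a,b in(("a",(277,490),(372,165)),("b",(228,458),(305,135))):
    p=at("scene",340+a[0]/4,240+a[1]/4,8);q=at("scene",340+b[0]/4,240+b[1]/4,18);d=p-q;print(n,p,q,np.linalg.norm(d),np.degrees(np.arctan2(d[1],d[0])))
for X in(T,S):
  for i,j in((3,0),(2,1),(0,1),(3,2)):
    d=X[j]-X[i];print(np.linalg.norm(d),np.degrees(np.arctan2(d[1],d[0])))
print("stopper",at("top",365+287/8,175+172/8,116),"body",at("top",365+213/8,175+213/8,30),at("scene",150+223/8,140+265/8,30))
print("stopper s",at("scene",150+173/8,140+82/8,116))
E
```

```text
handle end [646.8  47.7 110. ] [652.7  52.7 110. ]
handle bladeend [559.2  11.8 110. ] [560.5  14.6 110. ]
ferr (array([553.5,  10.3, 103.1]), np.float64(2.1498681833921274))
tip [474.8 -19.1 100. ]
ring [561.7   9.6  96. ] [560.1  54.8  96. ] [560.2 -36.   96. ]
ring scene [569.8  16.   96. ] [594.4 -23.1  96. ] [541.8  52.2  96. ]
[628.6 423.5  18. ] [635.4 429.8  18. ]
[652.6 269.9  18. ] [662.9 277.4  18. ]
[421.2 232.1  18. ] [425.6 239.7  18. ]
[396.2 390.8  18. ] [400.9 393.9  18. ]
c [524.7 329.1  18. ] [531.2 335.2  18. ]
a [617.9 399.7   8. ] [429.  372.8  18. ] 191.06686964749025 8.080080284748927
b [620.9 370.9   8. ] [430.7 335.   18. ] 193.8708781929554 10.67450760887464
a [624.6 401.4   8. ] [432.7 375.7  18. ] 193.82948540533457 7.625939221150903
b [624.  375.3   8. ] [436.2 337.7  18. ] 191.74823622764836 11.32536707106573
234.71461888825613 7.993657077101714
234.45076449522645 9.282490339348017
155.4180933960779 -81.12128201944107
160.69601858787237 -81.03511398979325
237.21248125101977 8.70385642874845
240.34988504089026 9.027664165265575
154.90275359236193 -79.77007612560757
156.20929263803185 -80.93237259898729
stopper [ 521.  -319.7  116. ] body [ 522.4 -322.3   30. ] [ 523.6 -318.4   30. ]
stopper s [ 524.2 -316.2  116. ]
```

```bash
cat >> h.py <<'E'
import os
def cur(): return json.load(open("cmd.json"))
def commit(off,turn):
    c=cur();r=R.from_euler("xyz",c["rpy"],degrees=True)
    p=np.array(c["p"])+r.apply(np.array(off)*1000)
    r2=r*R.from_rotvec(turn,degrees=True)
    json.dump(dict(p=list(p),rpy=list(r2.as_euler("xyz",degrees=True))),open("cmd.json","w"));st()
def st():
    c=cur();s=manip.sense();np.set_printoptions(precision=2,suppress=True)
    print("cmd",np.array(c["p"]),np.array(c["rpy"]),"meas",s["eef_pos"],s["eef_rot"],"F",s["ft_force"],"gap",round(s["finger_gap"],1),"t",round(s["time_s"],2),"j7",s["joints"])
def plan(p,yaw):
    c=cur();r=R.from_euler("xyz",c["rpy"],degrees=True);t=R.from_euler("xyz",[180,0,yaw],degrees=True)
    print("off",np.round(r.inv().apply(np.array(p)-c["p"])/1000,4),"turn",np.round((r.inv()*t).as_rotvec(degrees=True),2))
E
python3 - <<'E'
from h import *
json.dump(dict(p=[265.55,-593.281,248.31],rpy=[180,0,-65.9]),open("cmd.json","w"))
st();plan([430,-270,230],-66);plan([583,23,200],-68)
E
```

```text
cmd [ 265.55 -593.28  248.31] [180.    0.  -65.9] meas [ 265.34 -592.95  247.65] [-180.      0.07  -65.89] F [-0.25 -0.24  0.07] gap 85.3 t 0.2 j7 [ 80.97  28.74 -24.46  88.87  12.65  65.22 -12.05]
off [-0.23 -0.28  0.02] turn [-0.  -0.   0.1]
off [-0.43 -0.54  0.05] turn [ 0.  -0.   2.1]
```

Request:
apply_moves:
  plan:
    - {"offset": [-0.01,-0.012,0.0],"turn": [0,0,0],"hand": 0.5}
    - {"offset": [-0.03,-0.037,0.0],"turn": [0,0,0],"hand": 0.5}
    - {"offset": [-0.05,-0.063,0.0],"turn": [0,0,0],"hand": 0.5}
    - {"offset": [-0.07,-0.088,0.0],"turn": [0,0,0],"hand": 0.5}
    - {"offset": [-0.09,-0.113,0.0],"turn": [0,0,0],"hand": 0.5}
    - {"offset": [-0.11,-0.138,0.0],"turn": [0,0,0],"hand": 0.5}
    - {"offset": [-0.13,-0.163,0.0],"turn": [0,0,0],"hand": 0.5}
    - {"offset": [-0.15,-0.188,0.0],"turn": [0,0,0],"hand": 0.5}
    - {"offset": [-0.17,-0.213,0.0],"turn": [0,0,0],"hand": 0.5}
    - {"offset": [-0.19,-0.239,0.0],"turn": [0,0,0],"hand": 0.5}
    - {"offset": [-0.21,-0.264,0.0],"turn": [0,0,0],"hand": 0.5}
    - {"offset": [-0.23,-0.289,0.0],"turn": [0,0,0],"hand": 0.5}

```text
time_s: 1.2
eef_pos: [435.7, -263.8, 248.4]
eef_rot: [180.0, -0.0, -65.9]
ft_force: [-0.3, 0.0, 0.2]
finger_gap: 43.0
```

Request:
apply_moves:
  plan:
    - {"offset": [-0.02,-0.025,0.005],"turn": [0,0,0],"hand": 0.5}
    - {"offset": [-0.04,-0.05,0.01],"turn": [0,0,0],"hand": 0.5}
    - {"offset": [-0.06,-0.075,0.015],"turn": [0,0,0],"hand": 0.5}
    - {"offset": [-0.08,-0.1,0.02],"turn": [0,0,0],"hand": 0.5}
    - {"offset": [-0.1,-0.126,0.025],"turn": [0,0,1],"hand": 0.5}
    - {"offset": [-0.12,-0.151,0.03],"turn": [0,0,2.1],"hand": 0.5}
    - {"offset": [-0.14,-0.176,0.035],"turn": [0,0,2.1],"hand": 0.5}
    - {"offset": [-0.16,-0.201,0.04],"turn": [0,0,2.1],"hand": 0.5}
    - {"offset": [-0.18,-0.226,0.045],"turn": [0,0,2.1],"hand": 0.5}
    - {"offset": [-0.195,-0.245,0.05],"turn": [0,0,2.1],"hand": 0.5}
    - {"offset": [-0.2,-0.251,0.05],"turn": [0,0,2.1],"hand": 0.5}
    - {"offset": [-0.2,-0.251,0.05],"turn": [0,0,2.1],"hand": 0.5}

```text
time_s: 2.2
eef_pos: [583.0, 23.0, 198.0]
eef_rot: [-180.0, 0.1, -67.7]
ft_force: [0.3, -0.3, 0.3]
finger_gap: 43.0
```

```bash
python3 - <<'E'
from h import *
commit([-0.23,-0.289,0],[0,0,0]);commit([-.2,-.251,.05],[0,0,2.1])
crop("top",(200,120,300,230),5,"t2");crop("scene",(200,120,330,280),4,"s2")
E
```

```text
cmd [ 435.44 -265.32  248.31] [180.    0.  -65.9] meas [583.    23.04 198.02] [-179.98    0.1   -67.73] F [ 0.31 -0.32  0.32] gap 43.0 t 2.2 j7 [ 24.04  27.76 -37.68 101.1   19.53  57.83 -88.73]
cmd [582.9   19.74 198.31] [180.   0. -68.] meas [583.    23.04 198.02] [-179.98    0.1   -67.73] F [ 0.31 -0.32  0.32] gap 43.0 t 2.2 j7 [ 24.04  27.76 -37.68 101.1   19.53  57.83 -88.73]
```

View pics/t2.png

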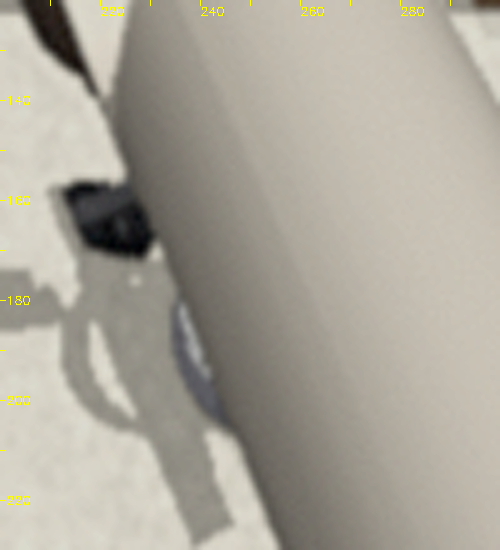

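View pics/s2.png

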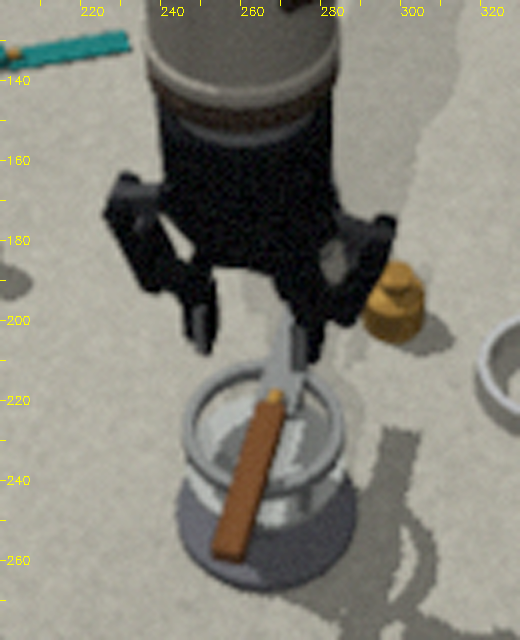

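```bash
python3 - <<'E'
from h import *
s=manip.sense();print(s["eef_pos"],s["eef_rot"])
p=s["eef_pos"];r=R.from_euler("xyz",s["eef_rot"],degrees=True)
for d in(13,17):
  for x in(-36,-21.5,21.5,36):
    for y in (-11,11): print(d,x,y,proj("scene",p+r.apply([x,y,d])))
E
python3 - <<'E'
import sys;sys.path.insert(0,".")
from h import *
f=manip.grab_frame("scene")
im=cv2.resize(f["pixels"][150:220,220:310,::-1],None,fx=8,fy=8,interpolation=cv2.INTER_CUBIC)
cv2.imwrite("pics/s3.png",np.clip(im.astype(float)*2.2,0,255).astype(np.uint8))
E
```

```text
[582.39601776  18.88252527 198.09769943] [ 1.79937584e+02 -2.78617525e-02 -6.79964298e+01]
13 -36 -11 [278.90610725 213.07289932]
13 -36 11 [281.2903846 204.7496971]
13 -21.5 -11 [271.83847187 211.78946704]
13 -21.5 11 [274.34154742 203.51014382]
13 21.5 -11 [251.09381765 208.02214721]
13 21.5 11 [253.94177982 199.87114389]
13 36 -11 [244.17021848 206.76471222]
13 36 11 [247.13201488 198.65637768]
17 -36 -11 [278.89481975 214.30051754]
17 -36 11 [281.26978802 205.98885763]
17 -21.5 -11 [271.85583541 213.01911363]
17 -21.5 11 [274.34864344 204.75109181]
17 21.5 -11 [251.19440545 209.25756204]
17 21.5 11 [254.02934755 201.11716389]
17 36 -11 [244.29829127 208.00199027]
17 36 11 [247.24616909 199.9040322 ]
```

View pics/s3.png

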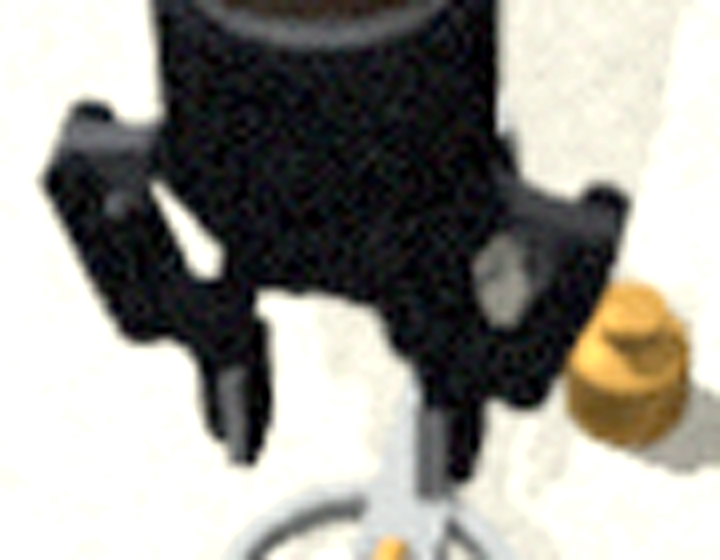

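Request:
apply_moves:
  plan:
    - {"offset": [-0.003,-0.0013,0.01],"turn": [0,0,0],"hand": 0.55}
    - {"offset": [-0.003,-0.0013,0.025],"turn": [0,0,0],"hand": 0.55}
    - {"offset": [-0.003,-0.0013,0.04],"turn": [0,0,0],"hand": 0.55}
    - {"offset": [-0.003,-0.0013,0.052],"turn": [0,0,0],"hand": 0.55}
    - {"offset": [-0.003,-0.0013,0.062],"turn": [0,0,0],"hand": 0.55}
    - {"offset": [-0.003,-0.0013,0.07],"turn": [0,0,0],"hand": 0.55}
    - {"offset": [-0.003,-0.0013,0.07],"turn": [0,0,0],"hand": 0.55}

```text
time_s: 2.93
eef_pos: [581.6, 22.4, 126.4]
eef_rot: [179.8, 0.1, -68.0]
ft_force: [-0.7, -0.1, 0.5]
finger_gap: 38.7
```

```bash
python3 - <<'E'
from h import *
commit([-0.003,-0.0013,0.07],[0,0,0])
f=manip.grab_frame("scene")
im=cv2.resize(f["pixels"][180:270,220:310,::-1],None,fx=6,fy=6,interpolation=cv2.INTER_CUBIC)
cv2.imwrite("pics/s4.png",np.clip(im.astype(float)*1.8,0,255).astype(np.uint8))
E
```

```text
cmd [582.98  23.   128.31] [-180.    0.  -68.] meas [581.62  22.39 126.4 ] [179.84   0.05 -68.03] F [-0.68 -0.15  0.54] gap 38.7 t 2.93 j7 [ 21.75  32.86 -34.92 104.04  23.64  50.7  -92.21]
```

View pics/s4.png

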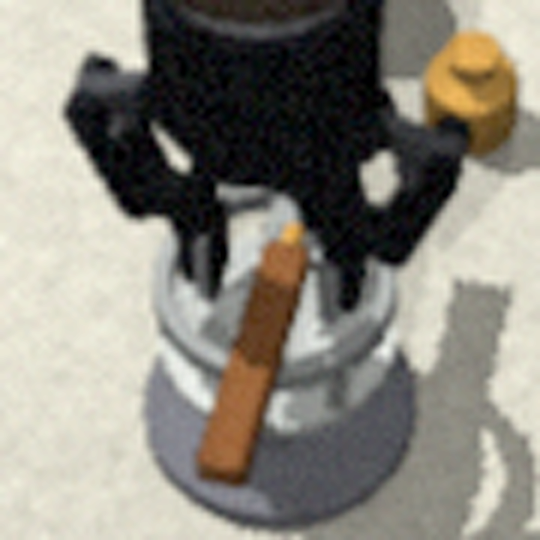

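Request:
apply_moves:
  plan:
    - {"offset": [0,0,0.004],"turn": [0,0,0],"hand": 0.55}
    - {"offset": [0,0,0.008],"turn": [0,0,0],"hand": 0.55}
    - {"offset": [0,0,0.0115],"turn": [0,0,0],"hand": 0.55}
    - {"offset": [0,0,0.0125],"turn": [0,0,0],"hand": 0.55}
    - {"offset": [0,0,0.0125],"turn": [0,0,0],"hand": 0.55}
    - {"offset": [0,0,0.0125],"turn": [0,0,0],"hand": 0.6}
  grip_force: 40

```text
time_s: 3.48
eef_pos: [582.9, 23.2, 115.9]
eef_rot: [-180.0, -0.0, -68.0]
ft_force: [-0.5, 0.9, 0.3]
finger_gap: 34.1
```

Request:
apply_moves:
  plan:
    - {"offset": [0,0,0],"turn": [0,0,0],"hand": 0.7}
    - {"offset": [0,0,0],"turn": [0,0,0],"hand": 0.75}
    - {"offset": [0,0,0],"turn": [0,0,0],"hand": 0.8}
    - {"offset": [0,0,0],"turn": [0,0,0],"hand": 0.9}
    - {"offset": [0,0,0],"turn": [0,0,0],"hand": 1}
    - {"offset": [0,0,0],"turn": [0,0,0],"hand": 1}
  grip_force: 40

```text
time_s: 3.98
eef_pos: [583.1, 23.1, 116.2]
eef_rot: [-180.0, -0.0, -68.0]
ft_force: [-1.2, 0.3, 2.5]
finger_gap: 16.7
```

```bash
python3 - <<'E'
from h import *
commit([0,0,0.0125],[0,0,0])
f=manip.grab_frame("scene")
im=cv2.resize(f["pixels"][180:270,220:310,::-1],None,fx=6,fy=6,interpolation=cv2.INTER_CUBIC)
cv2.imwrite("pics/s5.png",np.clip(im.astype(float)*1.8,0,255).astype(np.uint8))
E
```

```text
cmd [582.98  23.   115.81] [-180.    0.  -68.] meas [583.12  23.08 116.21] [-179.97   -0.02  -67.99] F [-1.15  0.31  2.52] gap 16.7 t 3.98 j7 [ 21.3   33.67 -34.45 104.31  24.37  49.53 -92.78]
```

View pics/s5.png

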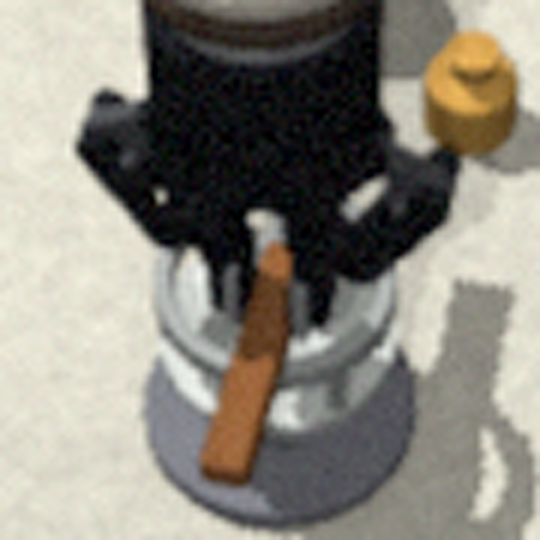

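Request:
apply_moves:
  plan:
    - {"offset": [0,0,-0.003],"turn": [0,0,0],"hand": 1}
    - {"offset": [0,0,-0.007],"turn": [0,0,0],"hand": 1}
    - {"offset": [0,0,-0.015],"turn": [0,0,0],"hand": 1}
    - {"offset": [0,0,-0.025],"turn": [0,0,0],"hand": 1}
    - {"offset": [0,0,-0.04],"turn": [0,0,0],"hand": 1}
    - {"offset": [0,0,-0.055],"turn": [0,0,0],"hand": 1}
    - {"offset": [0,0,-0.07],"turn": [0,0,0],"hand": 1}
    - {"offset": [0,0,-0.082],"turn": [0,0,0],"hand": 1}
    - {"offset": [0,0,-0.09],"turn": [0,0,0],"hand": 1}
    - {"offset": [0,0,-0.09],"turn": [0,0,0],"hand": 1}
  grip_force: 60

```text
time_s: 4.87
eef_pos: [584.1, 23.3, 208.2]
eef_rot: [-179.8, -0.1, -68.0]
ft_force: [0.0, -1.7, -0.9]
finger_gap: 16.1
```

```bash
python3 - <<'E'
from h import *
commit([0,0,-0.09],[0,0,0])
f=crop("scene",(215,130,315,270),4,"s6");crop("top",(200,110,310,230),4,"t6")
plan([550,250,160],60)
plan([553,300,100],99.2)
E
```

```text
cmd [582.98  23.   205.81] [-180.    0.  -68.] meas [584.11  23.28 208.21] [-179.81   -0.09  -67.99] F [ 0.   -1.68 -0.85] gap 16.1 t 4.87 j7 [ 24.21  27.05 -37.95 100.63  19.17  58.69 -88.75]
off [-0.22 -0.05  0.05] turn [  -0.   -0. -128.]
off [-0.27 -0.08  0.11] turn [  -0.    -0.  -167.2]
```

View pics/s6.png

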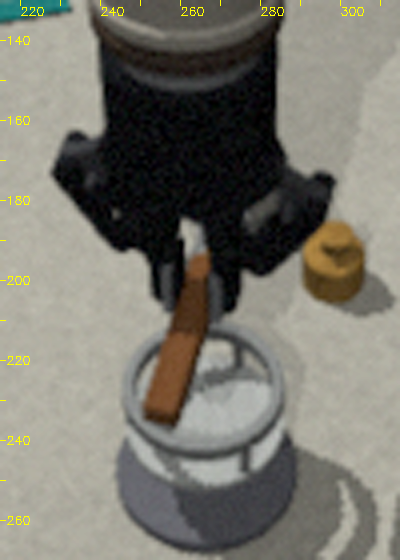

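View pics/t6.png

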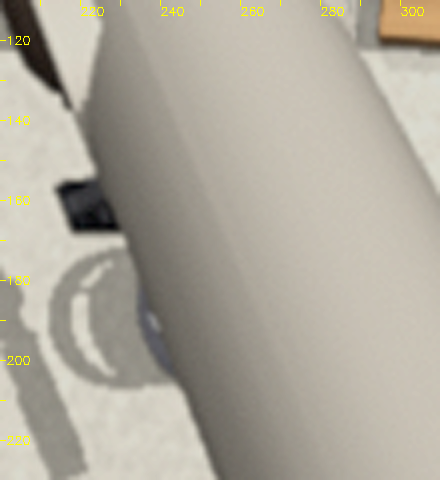

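```bash
python3 - <<'E'
from h import *
s=manip.sense();print(s["eef_pos"])
u=np.array([np.cos(np.radians(22)),np.sin(np.radians(22)),0]);v=np.array([-u[1],u[0],0])
for dz in(-5,0,5):
  for w in(-9,9): print(dz,w,proj("scene",np.array([582.98,23,199.5])+75*u+w*v+[0,0,dz]))
print(proj("scene",np.array([582.98,23,199.5])-25*u))
E
```

```text
[582.81087711  22.90210682 205.90216415]
-5 -9 [249.76523571 233.05546793]
-5 9 [259.01848659 234.82084832]
0 -9 [249.62156437 231.5197973 ]
0 9 [258.92469964 233.28946572]
5 -9 [249.47633079 229.96736317]
5 9 [258.82988937 231.74130681]
[267.07955949 193.08238556]
```

Request:
apply_moves:
  plan:
    - {"offset": [-0.005,-0.001,0],"turn": [0,0,-2],"hand": 1}
    - {"offset": [-0.012,-0.002,0],"turn": [0,0,-6],"hand": 1}
    - {"offset": [-0.022,-0.003,0],"turn": [0,0,-12],"hand": 1}
    - {"offset": [-0.032,-0.0045,0],"turn": [0,0,-18],"hand": 1}
    - {"offset": [-0.042,-0.006,0],"turn": [0,0,-24],"hand": 1}
    - {"offset": [-0.052,-0.0075,0],"turn": [0,0,-30],"hand": 1}
    - {"offset": [-0.062,-0.009,0],"turn": [0,0,-36],"hand": 1}
    - {"offset": [-0.072,-0.0105,0],"turn": [0,0,-42],"hand": 1}
    - {"offset": [-0.082,-0.012,0],"turn": [0,0,-48],"hand": 1}
    - {"offset": [-0.092,-0.0135,0],"turn": [0,0,-54],"hand": 1}
    - {"offset": [-0.102,-0.015,0],"turn": [0,0,-60],"hand": 1}
    - {"offset": [-0.112,-0.016,0],"turn": [0,0,-66],"hand": 1}

```text
time_s: 5.97
eef_pos: [554.8, 133.7, 204.8]
eef_rot: [-180.0, 0.1, -1.6]
ft_force: [-0.9, 0.1, -0.3]
finger_gap: 16.2
```

```bash
python3 - <<'E'
from h import *
commit([-0.112,-0.016,0],[0,0,-66])
np.set_printoptions(precision=4)
plan([514.9,295.3,205.8],99.2)
E
```

```text
cmd [555.86 132.84 205.81] [-180.   -0.   -2.] meas [554.84 133.66 204.83] [-179.99    0.1    -1.57] F [-0.88  0.06 -0.25] gap 16.2 t 5.97 j7 [ 24.21  31.4  -53.85 102.19  28.58  61.34 -41.48]
off [-0.0466 -0.1609  0.    ] turn [   0.    -0.  -101.2]
```

Request:
apply_moves:
  plan:
    - {"offset": [-0.003,-0.009,0],"turn": [0,0,-6],"hand": 1}
    - {"offset": [-0.005,-0.018,0],"turn": [0,0,-12],"hand": 1}
    - {"offset": [-0.008,-0.027,0],"turn": [0,0,-18],"hand": 1}
    - {"offset": [-0.01,-0.036,0],"turn": [0,0,-24],"hand": 1}
    - {"offset": [-0.013,-0.045,0],"turn": [0,0,-30],"hand": 1}
    - {"offset": [-0.016,-0.054,0],"turn": [0,0,-36],"hand": 1}
    - {"offset": [-0.018,-0.063,0],"turn": [0,0,-42],"hand": 1}
    - {"offset": [-0.021,-0.072,0],"turn": [0,0,-48],"hand": 1}
    - {"offset": [-0.023,-0.081,0],"turn": [0,0,-54],"hand": 1}
    - {"offset": [-0.026,-0.09,0],"turn": [0,0,-60],"hand": 1}
    - {"offset": [-0.028,-0.098,0],"turn": [0,0,-65],"hand": 1}
    - {"offset": [-0.03,-0.105,0],"turn": [0,0,-70],"hand": 1}

```text
time_s: 6.97
eef_pos: [528.4, 239.7, 204.8]
eef_rot: [-179.9, 0.0, 68.4]
ft_force: [-0.5, 0.1, -0.6]
finger_gap: 16.2
```

```bash
python3 - <<'E'
from h import *
commit([-0.03,-0.105,0],[0,0,-70])
np.set_printoptions(precision=4)
plan([514.9,295.3,205.8],99.2)
E
```

```text
cmd [529.54 238.83 205.81] [180.  -0.  68.] meas [528.41 239.65 204.83] [-179.9     0.03   68.4 ] F [-0.46  0.05 -0.65] gap 16.2 t 6.97 j7 [ 20.7   40.57 -68.44 100.63  40.63  68.01   8.72]
off [ 0.0469 -0.0347  0.    ] turn [  0.    0.  -31.2]
```

Request:
apply_moves:
  plan:
    - {"offset": [0.008,-0.006,0.005],"turn": [0,0,-5.2],"hand": 1}
    - {"offset": [0.016,-0.012,0.015],"turn": [0,0,-10.4],"hand": 1}
    - {"offset": [0.024,-0.018,0.03],"turn": [0,0,-15.6],"hand": 1}
    - {"offset": [0.032,-0.0235,0.045],"turn": [0,0,-20.8],"hand": 1}
    - {"offset": [0.04,-0.029,0.06],"turn": [0,0,-26],"hand": 1}
    - {"offset": [0.0469,-0.0347,0.075],"turn": [0,0,-31.2],"hand": 1}
    - {"offset": [0.0469,-0.0347,0.09],"turn": [0,0,-31.2],"hand": 1}
    - {"offset": [0.0469,-0.0347,0.105],"turn": [0,0,-31.2],"hand": 1}
    - {"offset": [0.0469,-0.0347,0.118],"turn": [0,0,-31.2],"hand": 1}
    - {"offset": [0.0469,-0.0347,0.125],"turn": [0,0,-31.2],"hand": 1}
    - {"offset": [0.0469,-0.0347,0.125],"turn": [0,0,-31.2],"hand": 1}
    - {"offset": [0.0469,-0.0347,0.125],"turn": [0,0,-31.2],"hand": 1}

```text
time_s: 7.97
eef_pos: [515.0, 294.9, 80.7]
eef_rot: [-180.0, 0.0, 99.1]
ft_force: [-0.2, 0.8, -0.3]
finger_gap: 15.9
```

```bash
python3 - <<'E'
from h import *
commit([0.0469,-0.0347,0.125],[0,0,-31.2])
crop("scene",(320,200,460,380),4,"s7");crop("top",(80,140,180,260),5,"t7")
E
```

```text
cmd [514.94 295.31  80.81] [180.    0.   99.2] meas [514.97 294.89  80.68] [-179.98    0.02   99.14] F [-0.16  0.8  -0.27] gap 15.9 t 7.97 j7 [ 11.98  53.04 -64.93 103.07  54.87  62.26  25.49]
```

View pics/s7.png

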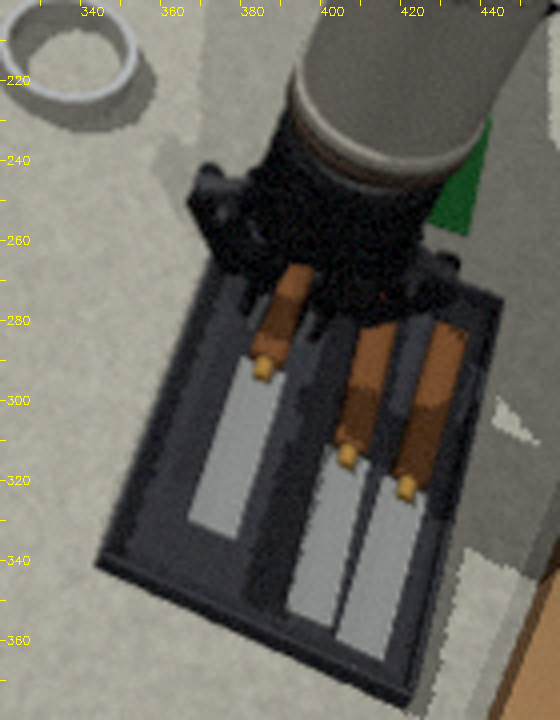

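View pics/t7.png

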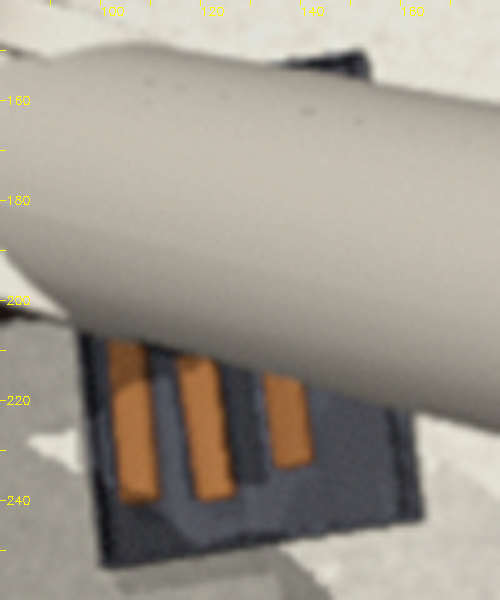

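```bash
python3 - <<'E'
from h import *
tip=at("scene",373.3,332.3,65);print(tip)
print("pred tip",np.array([515,295])+120*np.array([np.cos(np.radians(9.2)),np.sin(np.radians(9.2))]))
print("handle end top view",at("top",139,231.5,75), "pred",np.array([515,295])-75*np.array([np.cos(np.radians(9.2)),np.sin(np.radians(9.2))]))
print(tip-at("scene",266.5/4+320,200+370/4,67.5))
E
```

```text
[636.1907181  316.82475689  65.        ]
pred tip [633.45635181 314.18574252]
handle end top view [445.23505752 280.22313218  75.        ] pred [440.96478012 283.00891092]
[89.77224831 13.86553406 -2.5       ]
```

Request:
apply_moves:
  plan:
    - {"offset": [0,0,0.008],"turn": [0,0,0],"hand": 1}
    - {"offset": [0,0,0.018],"turn": [0,0,0],"hand": 1}
    - {"offset": [0,0,0.028],"turn": [0,0,0],"hand": 1}
    - {"offset": [0,0,0.037],"turn": [0,0,0],"hand": 1}
    - {"offset": [0,0,0.044],"turn": [0,0,0],"hand": 1}
    - {"offset": [0,0,0.05],"turn": [0,0,0],"hand": 1}
    - {"offset": [0,0,0.053],"turn": [0,0,0],"hand": 1}
    - {"offset": [0,0,0.055],"turn": [0,0,0],"hand": 1}
    - {"offset": [0,0,0.055],"turn": [0,0,0],"hand": 1}
    - {"offset": [0,0,0.055],"turn": [0,0,0],"hand": 1}

```text
time_s: 8.9
eef_pos: [514.8, 295.6, 26.0]
eef_rot: [180.0, -0.0, 99.2]
ft_force: [-0.3, 0.1, -0.1]
finger_gap: 16.1
```

Request:
apply_moves:
  plan:
    - {"offset": [0,0,0.0005],"turn": [0,0,0],"hand": 1}
    - {"offset": [0,0,0.001],"turn": [0,0,0],"hand": 1}
    - {"offset": [0,0,0.001],"turn": [0,0,0],"hand": 1}
    - {"offset": [0,0,0.001],"turn": [0,0,0],"hand": 1}

```text
time_s: 9.23
eef_pos: [514.9, 295.3, 25.0]
eef_rot: [180.0, 0.0, 99.2]
ft_force: [0.1, -0.2, -1.7]
finger_gap: 16.4
```

```bash
python3 - <<'E'
from h import *
commit([0,0,0.055],[0,0,0]);commit([0,0,0.001],[0,0,0])
E
```

```text
cmd [514.94 295.31  25.81] [180.    0.   99.2] meas [514.87 295.33  24.99] [179.98   0.    99.21] F [ 0.12 -0.22 -1.68] gap 16.4 t 9.23 j7 [  9.82  56.81 -60.89 103.82  59.31  58.26  22.98]
cmd [514.94 295.31  24.81] [180.    0.   99.2] meas [514.87 295.33  24.99] [179.98   0.    99.21] F [ 0.12 -0.22 -1.68] gap 16.4 t 9.23 j7 [  9.82  56.81 -60.89 103.82  59.31  58.26  22.98]
```

Creep down to contact.

Request:
apply_moves:
  plan:
    - {"offset": [0,0,0.0005],"turn": [0,0,0],"hand": 1}
    - {"offset": [0,0,0.001],"turn": [0,0,0],"hand": 1}
    - {"offset": [0,0,0.001],"turn": [0,0,0],"hand": 1}
    - {"offset": [0,0,0.001],"turn": [0,0,0],"hand": 1}

```text
time_s: 9.57
eef_pos: [514.9, 295.4, 24.3]
eef_rot: [180.0, 0.0, 99.2]
ft_force: [-1.2, -1.2, 4.7]
finger_gap: 16.3
```

Request:
apply_moves:
  plan:
    - {"offset": [0,0,0.0004],"turn": [0,0,0],"hand": 1}
    - {"offset": [0,0,0.0008],"turn": [0,0,0],"hand": 1}
    - {"offset": [0,0,0.0008],"turn": [0,0,0],"hand": 1}

```text
time_s: 9.82
eef_pos: [514.9, 295.4, 24.3]
eef_rot: [180.0, 0.0, 99.2]
ft_force: [-2.7, -4.2, 11.4]
finger_gap: 15.6
```

Request:
apply_moves:
  plan:
    - {"offset": [0,0,-0.0008],"turn": [0,0,0],"hand": 1}
    - {"offset": [0,0,-0.0008],"turn": [0,0,0],"hand": 0.78}
    - {"offset": [0,0,-0.0008],"turn": [0,0,0],"hand": 0.72}
    - {"offset": [0,0,-0.0008],"turn": [0,0,0],"hand": 0.66}
    - {"offset": [0,0,-0.0008],"turn": [0,0,0],"hand": 0.63}
    - {"offset": [0,0,-0.0008],"turn": [0,0,0],"hand": 0.62}
    - {"offset": [0,0,-0.0008],"turn": [0,0,0],"hand": 0.62}
    - {"offset": [0,0,-0.0008],"turn": [0,0,0],"hand": 0.62}

```text
time_s: 10.48
eef_pos: [514.7, 295.4, 23.7]
eef_rot: [-180.0, -0.0, 99.2]
ft_force: [-0.5, 0.0, -0.2]
finger_gap: 32.6
```

```bash
python3 - <<'E'
from h import *
commit([0,0,0.001],[0,0,0])
crop("scene",(320,200,460,380),4,"s8")
E
```

```text
cmd [514.94 295.31  23.81] [180.    0.   99.2] meas [514.72 295.38  23.72] [-179.99   -0.     99.21] F [-0.49  0.01 -0.15] gap 32.6 t 10.48 j7 [  9.77  56.91 -60.81 103.82  59.39  58.18  22.94]
```

View pics/s8.png

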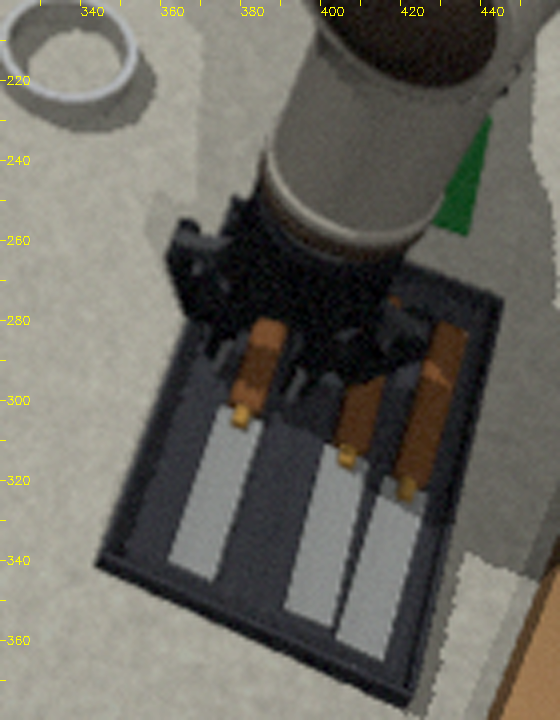

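Request:
apply_moves:
  plan:
    - {"offset": [0,0,-0.003],"turn": [0,0,0],"hand": 0.62}
    - {"offset": [0,0,-0.008],"turn": [0,0,0],"hand": 0.62}
    - {"offset": [0,0,-0.018],"turn": [0,0,0],"hand": 0.62}
    - {"offset": [0,0,-0.033],"turn": [0,0,0],"hand": 0.62}
    - {"offset": [0,0,-0.055],"turn": [0,0,0],"hand": 0.6}
    - {"offset": [0,0,-0.08],"turn": [0,0,0],"hand": 0.5}
    - {"offset": [0,0,-0.105],"turn": [0,0,0],"hand": 0.5}
    - {"offset": [0,0,-0.13],"turn": [0,0,0],"hand": 0.4}
    - {"offset": [0,0,-0.155],"turn": [0,0,6],"hand": 0.4}
    - {"offset": [0,0,-0.18],"turn": [0,0,12],"hand": 0.4}
    - {"offset": [0,0,-0.205],"turn": [0,0,18],"hand": 0.4}
    - {"offset": [0,0,-0.22],"turn": [0,0,24],"hand": 0.4}

```text
time_s: 11.53
eef_pos: [514.9, 296.7, 248.3]
eef_rot: [179.8, -0.2, 75.0]
ft_force: [-0.4, 0.3, -0.3]
finger_gap: 51.3
```

```bash
python3 - <<'E'
from h import *
commit([0,0,-.22],[0,0,24])
crop("scene",(320,230,460,380),4,"s9")
np.set_printoptions(precision=4)
plan([517,100,240],9)
plan([521,-319,240],-53)
E
```

```text
cmd [514.94 295.31 243.81] [180.    0.   75.2] meas [514.86 296.73 248.28] [179.84  -0.18  74.98] F [-0.37  0.32 -0.26] gap 51.3 t 11.53 j7 [ 15.67  39.7  -71.04  96.51  39.31  72.73  11.22]
off [-0.1883  0.0519  0.0038] turn [ 0.  -0.  66.2]
off [-0.5924  0.1628  0.0038] turn [  0.   -0.  128.2]
```

View pics/s9.png

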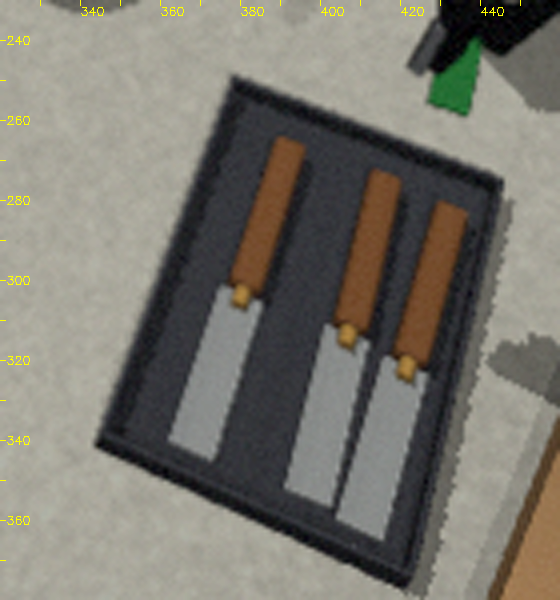

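```bash
python3 - <<'E'
from h import *
crop("top",(225,150,290,215),8,"t10");crop("scene",(235,195,300,275),8,"s10")
E
```

```text
(no output)
```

View pics/t10.png

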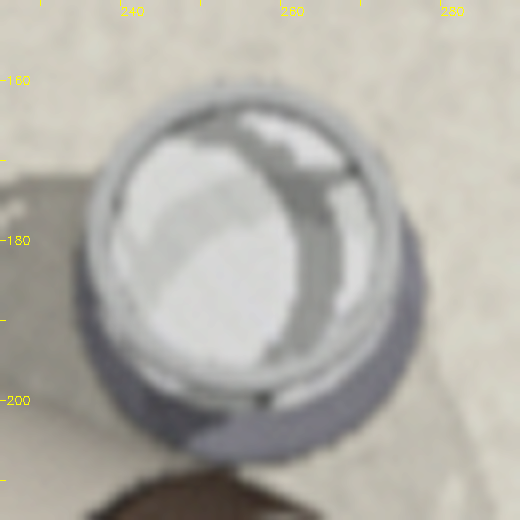

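View pics/s10.png

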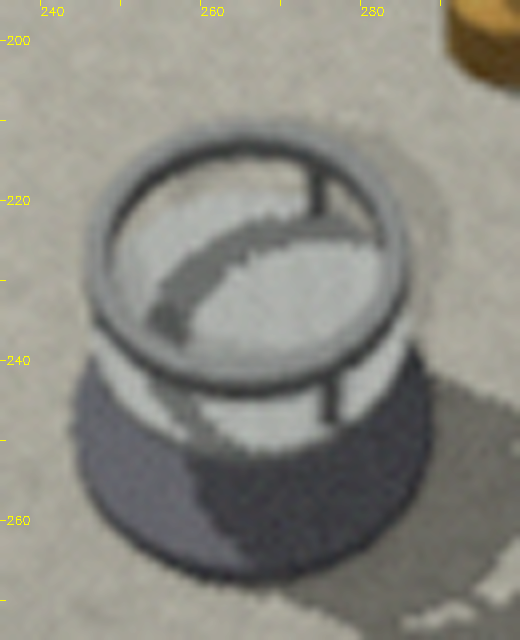

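```bash
cat > fit.py <<'E'
from h import *
from scipy.optimize import least_squares
def ext(n,c,r,z):
    P=np.array([proj(n,[c[0]+r*np.cos(a),c[1]+r*np.sin(a),z]) for a in np.linspace(0,2*np.pi,90)])
    return P[:,0].min(),P[:,0].max(),P[:,1].min(),P[:,1].max()
def fit(n,obs,c0,shift=0):  # obs list of (r,z,idx,val)
    f=lambda c:[ext(n,c,r,z)[i]-v for r,z,i,v in obs]
    s=least_squares(f,c0);return s.x,np.round(s.fun,2)
if __name__=="__main__":
    h=0.0
    o=lambda v,b:b+v/8-.06
    print("top",fit("top",[(46,96,0,o(87,225)),(46,96,1,o(402,225)),(46,96,2,o(80,150)),(38.5,96,2,o(105,150)),(38.5,96,3,o(366,150))],[560,10]))
    print("scene",fit("scene",[(46,96,0,o(88,235)),(46,96,1,o(410,235)),(46,96,2,o(120,195)),(38.5,96,0,o(107,235)),(38.5,96,1,o(385,235)),(38.5,96,2,o(138,195)),(38.5,96,3,o(355,195))],[565,15]))
    print("scene foot",fit("scene",[(55,12,0,o(73,235)),(55,12,1,o(435,235)),(55,0,3,o(583,195))],[565,15]))
    print("top foot",fit("top",[(55,12,0,o(75,225)),(55,12,1,o(428,225)),(55,0,3,o(465,150))],[565,15]))
    print("flask top",at("top",365+213/8,175+213/8,30),at("top",365+287/8,175+172/8,116))
    print(proj("top",[560,12,96]),proj("top",[565,12,96]))
E
python3 fit.py
```

```text
top (array([564.04708432,   9.57804653]), array([-0.3 ,  0.3 , -0.09, -0.06,  0.14]))
scene (array([567.31866509,  13.43286285]), array([-0.67,  0.29, -0.5 ,  0.32,  0.06, -0.2 ,  0.58]))
scene foot (array([564.95897777,  11.98074281]), array([-0.22,  0.22, -0.02]))
top foot (array([565.57089049,   9.1751873 ]), array([-0.08,  0.08, -0.  ]))
flask top [ 522.39512627 -322.29300124   30.        ] [ 520.99512071 -319.70627859  116.        ]
[254.44044098 181.05814146] [254.44867295 178.92458759]
```

Request:
apply_moves:
  plan:
    - {"offset": [-0.014,0.004,0],"turn": [0,0,4],"hand": 0.4}
    - {"offset": [-0.042,0.0115,0],"turn": [0,0,10],"hand": 0.4}
    - {"offset": [-0.07,0.019,0],"turn": [0,0,16],"hand": 0.4}
    - {"offset": [-0.098,0.027,0],"turn": [0,0,22],"hand": 0.4}
    - {"offset": [-0.126,0.0345,0],"turn": [0,0,28],"hand": 0.4}
    - {"offset": [-0.154,0.042,0],"turn": [0,0,34],"hand": 0.4}
    - {"offset": [-0.182,0.05,0],"turn": [0,0,40],"hand": 0.4}
    - {"offset": [-0.21,0.0575,0],"turn": [0,0,46],"hand": 0.4}
    - {"offset": [-0.238,0.0655,0],"turn": [0,0,52],"hand": 0.4}
    - {"offset": [-0.266,0.073,0],"turn": [0,0,58],"hand": 0.4}
    - {"offset": [-0.294,0.081,0],"turn": [0,0,64],"hand": 0.4}
    - {"offset": [-0.322,0.0885,0],"turn": [0,0,70],"hand": 0.4}

```text
time_s: 12.68
eef_pos: [517.0, -40.1, 242.9]
eef_rot: [-180.0, 0.1, 5.1]
ft_force: [0.4, 1.0, -0.5]
finger_gap: 51.3
```

```bash
python3 - <<'E'
from h import *
commit([-.322,.0885,0],[0,0,70])
np.set_printoptions(precision=4)
plan([522,-320,180],-53)
E
```

```text
cmd [518.25 -38.61 243.81] [180.   -0.    5.2] meas [516.96 -40.13 242.92] [-179.99    0.11    5.09] F [ 0.35  0.99 -0.48] gap 51.3 t 12.68 j7 [ 50.83  25.02 -61.75 107.08  24.72  62.88 -15.32]
off [-0.0218  0.2806  0.0638] turn [-0.  -0.  58.2]
```

Request:
apply_moves:
  plan:
    - {"offset": [-0.002,0.028,0],"turn": [0,0,6],"hand": 0.4}
    - {"offset": [-0.0045,0.056,0],"turn": [0,0,12],"hand": 0.4}
    - {"offset": [-0.0065,0.084,0],"turn": [0,0,18],"hand": 0.4}
    - {"offset": [-0.009,0.112,0],"turn": [0,0,24],"hand": 0.4}
    - {"offset": [-0.011,0.14,0],"turn": [0,0,30],"hand": 0.4}
    - {"offset": [-0.013,0.168,0.008],"turn": [0,0,36],"hand": 0.4}
    - {"offset": [-0.0155,0.196,0.02],"turn": [0,0,42],"hand": 0.4}
    - {"offset": [-0.0175,0.224,0.035],"turn": [0,0,48],"hand": 0.4}
    - {"offset": [-0.02,0.252,0.05],"turn": [0,0,54],"hand": 0.4}
    - {"offset": [-0.0215,0.273,0.06],"turn": [0,0,58.2],"hand": 0.4}
    - {"offset": [-0.0218,0.2806,0.0638],"turn": [0,0,58.2],"hand": 0.4}
    - {"offset": [-0.0218,0.2806,0.0638],"turn": [0,0,58.2],"hand": 0.4}

```text
time_s: 13.68
eef_pos: [520.0, -321.5, 177.7]
eef_rot: [179.9, 0.2, -53.0]
ft_force: [-1.0, 0.0, -0.1]
finger_gap: 51.1
```

```bash
python3 - <<'E'
from h import *
commit([-0.0218,0.2806,0.0638],[0,0,58.2])
f=manip.grab_frame("scene")
crop("scene",(130,80,240,200),5,"s11",f);crop("top",(350,150,440,240),5,"t11")
st()
E
```

```text
cmd [ 521.97 -320.04  180.01] [-180.   -0.  -53.] meas [ 519.99 -321.52  177.69] [179.9    0.2  -52.95] F [-1.03  0.03 -0.05] gap 51.1 t 13.68 j7 [ 58.77  33.05 -40.44  97.69  24.45  58.65 -43.12]
cmd [ 521.97 -320.04  180.01] [-180.   -0.  -53.] meas [ 522.14 -317.98  179.86] [-179.94    0.1   -52.74] F [ 1.38  0.46 -0.31] gap 51.2 t 13.78 j7 [ 58.66  32.87 -40.7   97.73  24.36  58.66 -43.2 ]
```

View pics/s11.png

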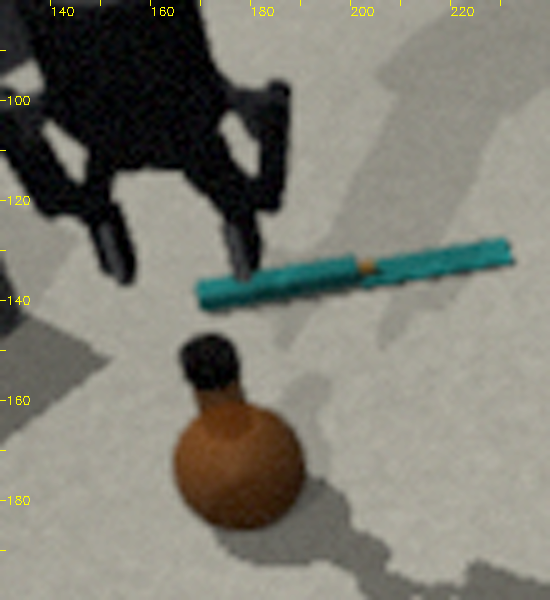

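View pics/t11.png

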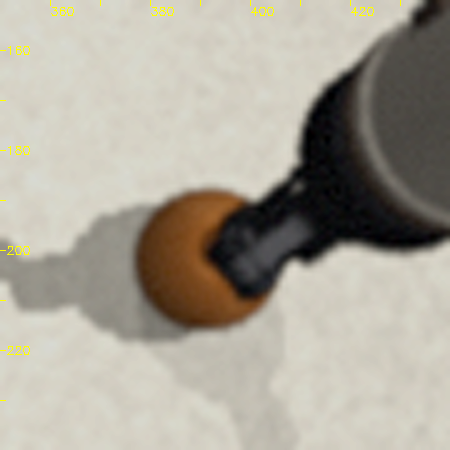

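```bash
python3 - <<'E'
from h import *
from fit import fit
f=manip.grab_frame("scene");im=f["pixels"][80:200,130:240,::-1]
cv2.imwrite("pics/s12.png",np.clip(cv2.resize(im,None,fx=6,fy=6,interpolation=cv2.INTER_CUBIC).astype(float)*2,0,255).astype(np.uint8))
st()
s=manip.sense();p=s["eef_pos"];r=R.from_euler("xyz",s["eef_rot"],degrees=True)
for x in(-25.6,25.6):
  for y in(-11,11):print(x,y,proj("scene",p+r.apply([x,y,12])),proj("top",p+r.apply([x,y,12])))
# sphere fit: project silhouette of sphere r36 at z=30
from scipy.optimize import least_squares
def sph(n,c):
    o=np.array(C[n]["o"]);c=np.array([c[0],c[1],30.]);d=c-o;D=np.linalg.norm(d);d/=D
    a=np.cross(d,[0,0,1.]);a/=np.linalg.norm(a);b=np.cross(d,a)
    cc=c-d*36**2/D;rr=36*np.sqrt(1-(36/D)**2)
    P=np.array([proj(n,cc+rr*(np.cos(t)*a+np.sin(t)*b)) for t in np.linspace(0,6.283,90)])
    return np.array([P[:,0].min(),P[:,0].max(),P[:,1].max()])
# observed extents (left,right,bottom), 8x crops from start
O=dict(scene=[150+118/8,150+328/8,140+367/8],top=[365+98/8,365+328/8,175+325/8])
for n in O:
    q=least_squares(lambda c:sph(n,c)-O[n],[522,-320]);print(n,q.x,q.fun)
print("top with upper edge 102:",175+102/8)
E
```

```text
cmd [ 521.97 -320.04  180.01] [-180.   -0.  -53.] meas [ 522.65 -317.51  180.46] [-179.92    0.04  -52.7 ] F [-0.15  1.16 -0.33] gap 51.2 t 13.83 j7 [ 58.63  32.82 -40.74  97.73  24.36  58.65 -43.23]
-25.6 -11 [177.09 136.53] [394.71 194.86]
-25.6 11 [178.2 130.7] [401.17 202.94]
25.6 -11 [155.99 137.08] [412.67 180.73]
25.6 11 [157.42 131.24] [419.12 188.72]
scene [ 522.31 -319.17] [-0.43  0.44 -0.03]
top [ 524.14 -322.12] [-0.68  0.67 -0.01]
top with upper edge 102: 187.75
```

View pics/s12.png

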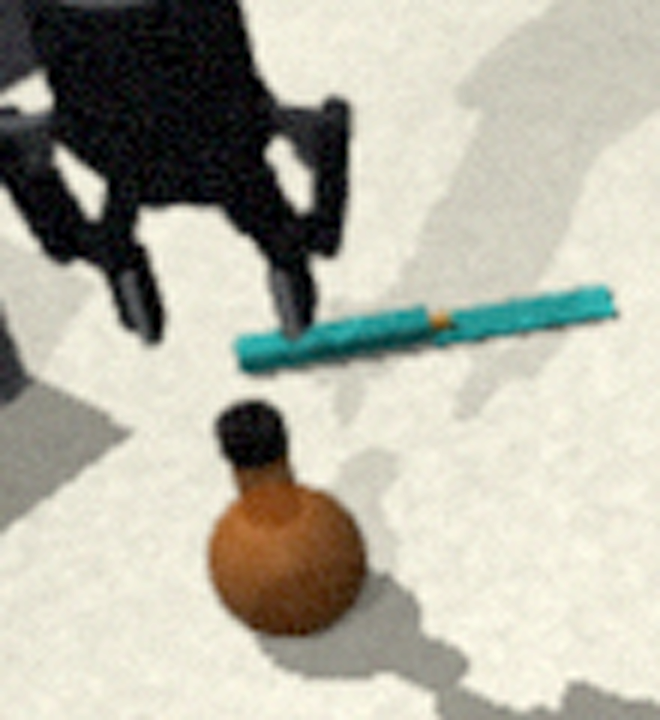

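Request:
apply_moves:
  plan:
    - {"offset": [0,0,0.01],"turn": [0,0,0],"hand": 0.4}
    - {"offset": [0,0,0.025],"turn": [0,0,0],"hand": 0.4}
    - {"offset": [0,0,0.04],"turn": [0,0,0],"hand": 0.4}
    - {"offset": [0,0,0.055],"turn": [0,0,0],"hand": 0.4}
    - {"offset": [0,0,0.068],"turn": [0,0,0],"hand": 0.4}
    - {"offset": [0,0,0.08],"turn": [0,0,0],"hand": 0.4}
    - {"offset": [0,0,0.088],"turn": [0,0,0],"hand": 0.4}
    - {"offset": [0,0,0.094],"turn": [0,0,0],"hand": 0.4}
    - {"offset": [0,0,0.097],"turn": [0,0,0],"hand": 0.4}
    - {"offset": [0,0,0.097],"turn": [0,0,0],"hand": 0.4}
    - {"offset": [0,0,0.097],"turn": [0,0,0],"hand": 0.4}

```text
time_s: 14.75
eef_pos: [522.3, -320.1, 83.3]
eef_rot: [-180.0, -0.0, -53.0]
ft_force: [0.3, 0.3, 0.4]
finger_gap: 51.1
```

```bash
python3 - <<'E'
from h import *
commit([0,0,0.097],[0,0,0])
f=manip.grab_frame("scene");im=f["pixels"][100:200,130:230,::-1]
cv2.imwrite("pics/s13.png",np.clip(cv2.resize(im,None,fx=6,fy=6,interpolation=cv2.INTER_CUBIC).astype(float)*2,0,255).astype(np.uint8))
E
```

```text
cmd [ 521.97 -320.04   83.01] [-180.   -0.  -53.] meas [ 522.27 -320.07   83.31] [-179.98   -0.03  -52.98] F [0.32 0.27 0.41] gap 51.1 t 14.75 j7 [ 55.61  39.74 -36.41 100.75  29.93  49.51 -47.42]
```

View pics/s13.png

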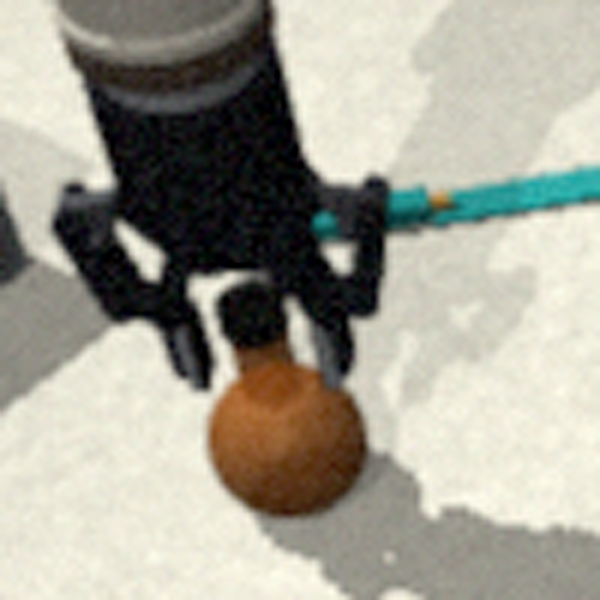

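Request:
apply_moves:
  plan:
    - {"offset": [0,0,0],"turn": [0,0,0],"hand": 0.5}
    - {"offset": [0,0,0],"turn": [0,0,0],"hand": 0.6}
    - {"offset": [0,0,0],"turn": [0,0,0],"hand": 0.65}
    - {"offset": [0,0,0],"turn": [0,0,0],"hand": 0.7}
    - {"offset": [0,0,0],"turn": [0,0,0],"hand": 0.8}
    - {"offset": [0,0,0],"turn": [0,0,0],"hand": 1}
    - {"offset": [0,0,0],"turn": [0,0,0],"hand": 1}
    - {"offset": [0,0,0],"turn": [0,0,0],"hand": 1}
  grip_force: 60

```text
time_s: 15.47
eef_pos: [522.4, -320.3, 83.7]
eef_rot: [-180.0, -0.1, -53.0]
ft_force: [-1.3, -0.2, 5.5]
finger_gap: 27.3
```

```bash
python3 - <<'E'
from h import *
st()
f=manip.grab_frame("scene");im=f["pixels"][100:200,130:230,::-1]
cv2.imwrite("pics/s14.png",np.clip(cv2.resize(im,None,fx=6,fy=6,interpolation=cv2.INTER_CUBIC).astype(float)*2,0,255).astype(np.uint8))
E
```

```text
cmd [ 521.97 -320.04   83.01] [-180.   -0.  -53.] meas [ 522.38 -320.35   83.74] [-179.99   -0.07  -53.  ] F [-1.3  -0.17  5.52] gap 27.3 t 15.47 j7 [ 55.62  39.7  -36.42 100.74  29.94  49.52 -47.43]
```

View pics/s14.png

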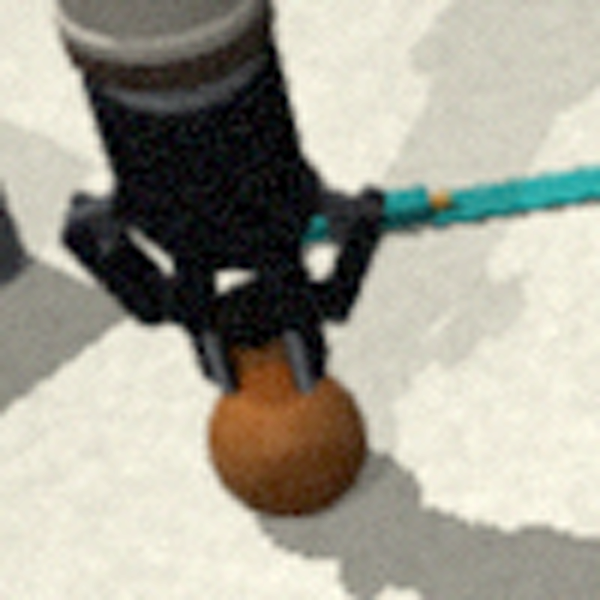

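Request:
apply_moves:
  plan:
    - {"offset": [0,0,0],"turn": [0,0,0],"hand": 0.6}
    - {"offset": [0,0,0],"turn": [0,0,0],"hand": 0.55}
    - {"offset": [0,0,0],"turn": [0,0,0],"hand": 0.5}
    - {"offset": [0,0,0],"turn": [0,0,0],"hand": 0.5}
    - {"offset": [0,0,-0.005],"turn": [0,0,0],"hand": 0.5}
    - {"offset": [0,0,-0.012],"turn": [0,0,0],"hand": 0.5}
    - {"offset": [0,0,-0.018],"turn": [0,0,0],"hand": 0.5}
    - {"offset": [0,0,-0.021],"turn": [0,0,0],"hand": 0.5}
    - {"offset": [0,0,-0.021],"turn": [0,0,0],"hand": 0.5}
    - {"offset": [0,0,-0.021],"turn": [0,0,0],"hand": 0.5}

```text
time_s: 16.35
eef_pos: [522.1, -320.2, 104.6]
eef_rot: [-180.0, -0.1, -53.0]
ft_force: [0.5, 0.6, -1.4]
finger_gap: 42.7
```

Request:
apply_moves:
  plan:
    - {"offset": [0,0,0],"turn": [0,0,0],"hand": 0.58}
    - {"offset": [0,0,0],"turn": [0,0,0],"hand": 0.62}
    - {"offset": [0,0,0],"turn": [0,0,0],"hand": 0.66}
    - {"offset": [0,0,0],"turn": [0,0,0],"hand": 0.7}
    - {"offset": [0,0,0],"turn": [0,0,0],"hand": 0.8}
    - {"offset": [0,0,0],"turn": [0,0,0],"hand": 1}
    - {"offset": [0,0,0],"turn": [0,0,0],"hand": 1}
    - {"offset": [0,0,0],"turn": [0,0,0],"hand": 1}
  grip_force: 80

```text
time_s: 17.02
eef_pos: [521.9, -320.1, 104.0]
eef_rot: [180.0, -0.0, -53.0]
ft_force: [0.7, -0.7, 1.5]
finger_gap: 27.8
```

```bash
python3 - <<'E'
from h import *
commit([0,0,-0.021],[0,0,0])
f=manip.grab_frame("scene");im=f["pixels"][100:200,130:230,::-1]
cv2.imwrite("pics/s15.png",np.clip(cv2.resize(im,None,fx=6,fy=6,interpolation=cv2.INTER_CUBIC).astype(float)*2,0,255).astype(np.uint8))
E
```

```text
cmd [ 521.97 -320.04  104.01] [-180.   -0.  -53.] meas [ 521.94 -320.09  104.03] [180.    -0.01 -52.99] F [ 0.69 -0.67  1.46] gap 27.8 t 17.02 j7 [ 56.34  38.17 -37.4  100.29  28.71  51.42 -46.52]
```

View pics/s15.png

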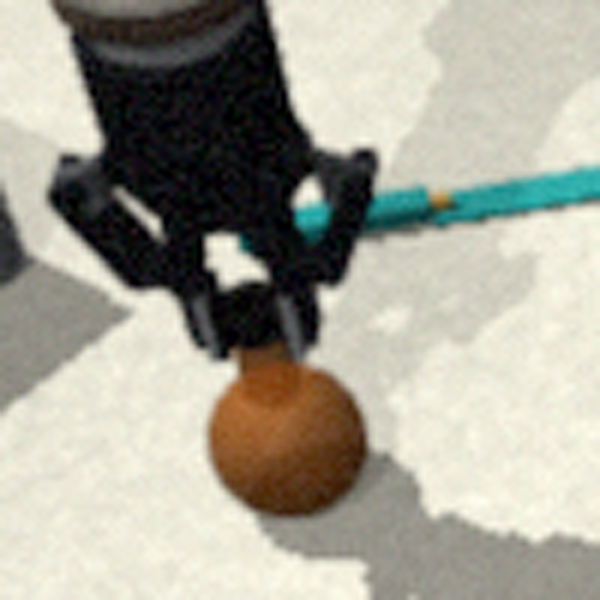

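Request:
apply_moves:
  plan:
    - {"offset": [0,0,-0.002],"turn": [0,0,0],"hand": 1}
    - {"offset": [0,0,-0.006],"turn": [0,0,0],"hand": 1}
    - {"offset": [0,0,-0.014],"turn": [0,0,0],"hand": 1}
    - {"offset": [0,0,-0.026],"turn": [0,0,0],"hand": 1}
    - {"offset": [0,0,-0.042],"turn": [0,0,0],"hand": 1}
    - {"offset": [0,0,-0.058],"turn": [0,0,0],"hand": 1}
    - {"offset": [0,0,-0.074],"turn": [0,0,0],"hand": 1}
    - {"offset": [0,0,-0.09],"turn": [0,0,0],"hand": 1}
    - {"offset": [0,0,-0.106],"turn": [0,0,0],"hand": 1}
    - {"offset": [0,0,-0.12],"turn": [0,0,0],"hand": 1}
    - {"offset": [0,0,-0.13],"turn": [0,0,0],"hand": 1}
    - {"offset": [0,0,-0.136],"turn": [0,0,0],"hand": 1}

```text
time_s: 18.07
eef_pos: [522.5, -320.1, 242.1]
eef_rot: [-180.0, -0.1, -53.0]
ft_force: [0.4, -0.2, -3.4]
finger_gap: 28.0
```

```bash
python3 - <<'E'
from h import *
commit([0,0,-0.136],[0,0,0])
np.set_printoptions(precision=4)
plan([565.5,11.2,240],-53)
f=manip.grab_frame("scene");im=f["pixels"][60:180,120:230,::-1]
cv2.imwrite("pics/s16.png",np.clip(cv2.resize(im,None,fx=5,fy=5,interpolation=cv2.INTER_CUBIC).astype(float)*2,0,255).astype(np.uint8))
E
```

```text
cmd [ 521.97 -320.04  240.01] [-180.   -0.  -53.] meas [ 522.54 -320.13  242.14] [-179.96   -0.13  -52.98] F [ 0.39 -0.21 -3.39] gap 28.0 t 18.07 j7 [ 60.18  29.07 -42.58  94.53  21.36  64.68 -41.02]
off [-0.2383 -0.2341  0.    ] turn [-0. -0. -0.]
```

View pics/s16.png

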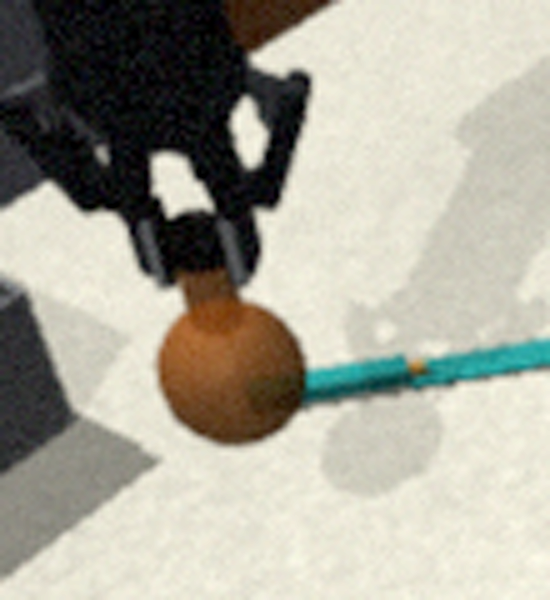

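Held, about 3 N weight. Carry to the stand.

Request:
apply_moves:
  plan:
    - {"offset": [-0.004,-0.004,0],"turn": [0,0,0],"hand": 1}
    - {"offset": [-0.012,-0.012,0],"turn": [0,0,0],"hand": 1}
    - {"offset": [-0.024,-0.0235,0],"turn": [0,0,0],"hand": 1}
    - {"offset": [-0.04,-0.0395,0],"turn": [0,0,0],"hand": 1}
    - {"offset": [-0.056,-0.055,0],"turn": [0,0,0],"hand": 1}
    - {"offset": [-0.072,-0.071,0],"turn": [0,0,0],"hand": 1}
    - {"offset": [-0.088,-0.0865,0],"turn": [0,0,0],"hand": 1}
    - {"offset": [-0.104,-0.102,0],"turn": [0,0,0],"hand": 1}
    - {"offset": [-0.12,-0.118,0],"turn": [0,0,0],"hand": 1}
    - {"offset": [-0.136,-0.1335,0],"turn": [0,0,0],"hand": 1}
    - {"offset": [-0.152,-0.149,0],"turn": [0,0,0],"hand": 1}
    - {"offset": [-0.168,-0.165,0],"turn": [0,0,0],"hand": 1}

```text
time_s: 19.12
eef_pos: [551.5, -84.0, 238.9]
eef_rot: [179.9, 0.1, -52.9]
ft_force: [-0.3, -0.5, -2.8]
finger_gap: 27.5
```

Request:
apply_moves:
  plan:
    - {"offset": [-0.016,-0.0155,0],"turn": [0,0,0],"hand": 1}
    - {"offset": [-0.032,-0.0315,0],"turn": [0,0,0],"hand": 1}
    - {"offset": [-0.046,-0.045,0],"turn": [0,0,0],"hand": 1}
    - {"offset": [-0.057,-0.056,0],"turn": [0,0,0],"hand": 1}
    - {"offset": [-0.064,-0.063,0],"turn": [0,0,0],"hand": 1}
    - {"offset": [-0.0685,-0.0675,0],"turn": [0,0,0],"hand": 1}
    - {"offset": [-0.0703,-0.0691,0],"turn": [0,0,0],"hand": 1}
    - {"offset": [-0.0703,-0.0691,0.01],"turn": [0,0,0],"hand": 1}
    - {"offset": [-0.0703,-0.0691,0.018],"turn": [0,0,0],"hand": 1}
    - {"offset": [-0.0703,-0.0691,0.02],"turn": [0,0,0],"hand": 1}
    - {"offset": [-0.0703,-0.0691,0.02],"turn": [0,0,0],"hand": 1}
    - {"offset": [-0.0703,-0.0691,0.02],"turn": [0,0,0],"hand": 1}

```text
time_s: 20.12
eef_pos: [565.1, 10.4, 219.5]
eef_rot: [180.0, 0.0, -53.1]
ft_force: [1.0, 1.0, -2.9]
finger_gap: 27.8
```

```bash
python3 - <<'E'
from h import *
commit([-0.168,-0.165,0],[0,0,0]);commit([-0.0703,-0.0691,0.02],[0,0,0])
f=crop("scene",(225,150,310,275),6,"s17");crop("top",(215,140,305,225),6,"t17")
print(manip.sense()["eef_pos"])
E
```

```text
cmd [552.64 -86.57 240.01] [-180.   -0.  -53.] meas [565.13  10.36 219.46] [179.95   0.04 -53.06] F [ 0.98  1.01 -2.87] gap 27.8 t 20.12 j7 [ 32.45  26.87 -46.81 102.37  22.23  60.5  -75.54]
cmd [565.52  11.16 220.01] [-180.   -0.  -53.] meas [565.13  10.36 219.46] [179.95   0.04 -53.06] F [ 0.98  1.01 -2.87] gap 27.8 t 20.12 j7 [ 32.45  26.87 -46.81 102.37  22.23  60.5  -75.54]
[565.6   10.82 220.16]
```

View pics/s17.png

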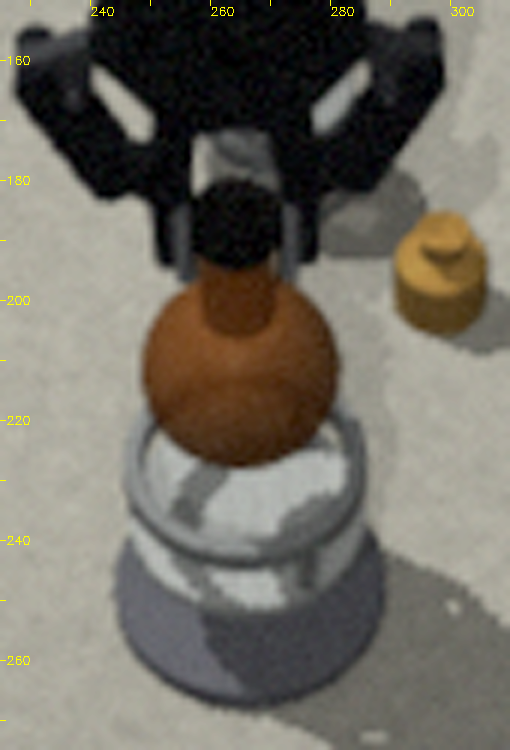

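View pics/t17.png

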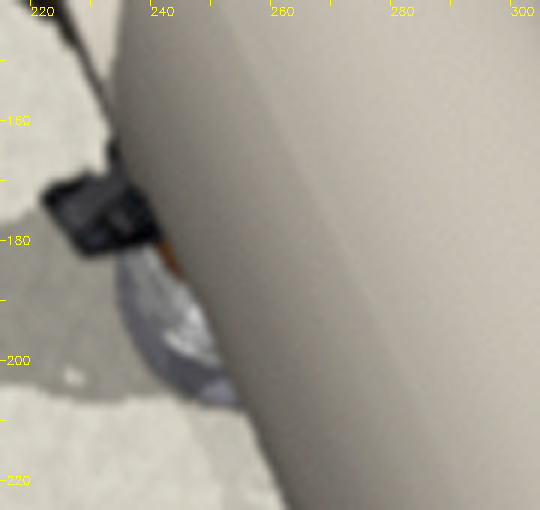

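```bash
cat > sph.py <<'E'
from h import *
from scipy.optimize import least_squares
def sph(n,c,z):
    o=np.array(C[n]["o"]);c=np.array([c[0],c[1],z]);d=c-o;D=np.linalg.norm(d);d/=D
    a=np.cross(d,[0,0,1.]);a/=np.linalg.norm(a);b=np.cross(d,a)
    cc=c-d*36**2/D;rr=36*np.sqrt(1-(36/D)**2)
    P=np.array([proj(n,cc+rr*(np.cos(t)*a+np.sin(t)*b)) for t in np.linspace(0,6.283,90)])
    return np.array([P[:,0].min(),P[:,0].max(),P[:,1].max()])
def sfit(O,z):
    q=least_squares(lambda c:sph("scene",c,z)-O,[565,12]);return q.x,q.fun
E
python3 - <<'E'
from sph import *
print(sfit(np.array([225+143/6,225+340/6,150+466/6])-.08,146))
E
```

```text
(array([565.32204177,  11.4502164 ]), array([-0.45051806,  0.45299149, -0.03147942]))
```

Request:
apply_moves:
  plan:
    - {"offset": [-0.0004,-0.0018,0.004],"turn": [0,0,0],"hand": 1}
    - {"offset": [-0.0004,-0.0018,0.009],"turn": [0,0,0],"hand": 1}
    - {"offset": [-0.0004,-0.0018,0.015],"turn": [0,0,0],"hand": 1}
    - {"offset": [-0.0004,-0.0018,0.021],"turn": [0,0,0],"hand": 1}
    - {"offset": [-0.0004,-0.0018,0.027],"turn": [0,0,0],"hand": 1}
    - {"offset": [-0.0004,-0.0018,0.032],"turn": [0,0,0],"hand": 1}
    - {"offset": [-0.0004,-0.0018,0.036],"turn": [0,0,0],"hand": 1}
    - {"offset": [-0.0004,-0.0018,0.036],"turn": [0,0,0],"hand": 1}
    - {"offset": [-0.0004,-0.0018,0.036],"turn": [0,0,0],"hand": 1}

```text
time_s: 20.97
eef_pos: [566.4, 12.7, 183.7]
eef_rot: [180.0, 0.0, -53.0]
ft_force: [-0.3, -0.1, -3.1]
finger_gap: 28.0
```

```bash
python3 - <<'E'
from sph import *
commit([-.0004,-.0018,.036],[0,0,0])
crop("scene",(235,170,300,260),8,"s18")
print(manip.sense()["eef_pos"])
E
```

```text
cmd [566.71  12.57 184.01] [-180.   -0.  -53.] meas [566.43  12.68 183.72] [179.98   0.02 -52.98] F [-0.35 -0.1  -3.06] gap 28.0 t 20.97 j7 [ 30.86  29.44 -45.31 103.98  24.62  56.94 -77.53]
[566.69  12.73 184.05]
```

View pics/s18.png

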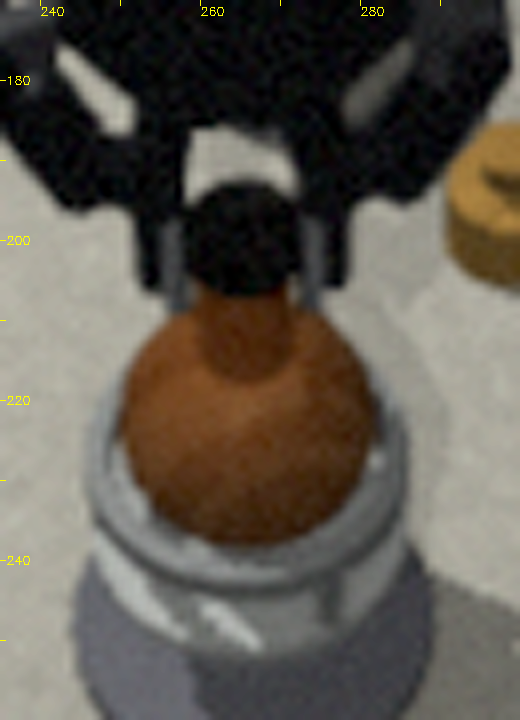

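Request:
apply_moves:
  plan:
    - {"offset": [0,0,0.003],"turn": [0,0,0],"hand": 1}
    - {"offset": [0,0,0.006],"turn": [0,0,0],"hand": 1}
    - {"offset": [0,0,0.009],"turn": [0,0,0],"hand": 1}
    - {"offset": [0,0,0.012],"turn": [0,0,0],"hand": 1}
    - {"offset": [0,0,0.014],"turn": [0,0,0],"hand": 1}
    - {"offset": [0,0,0.014],"turn": [0,0,0],"hand": 1}

```text
time_s: 21.52
eef_pos: [566.2, 12.6, 169.4]
eef_rot: [180.0, 0.0, -53.0]
ft_force: [0.4, -0.6, -2.8]
finger_gap: 28.0
```

Request:
apply_moves:
  plan:
    - {"offset": [0,0,0.001],"turn": [0,0,0],"hand": 1}
    - {"offset": [0,0,0.002],"turn": [0,0,0],"hand": 1}
    - {"offset": [0,0,0.003],"turn": [0,0,0],"hand": 1}
    - {"offset": [0,0,0.004],"turn": [0,0,0],"hand": 1}
    - {"offset": [0,0,0.004],"turn": [0,0,0],"hand": 1}
    - {"offset": [0,0,0.004],"turn": [0,0,0],"hand": 1}

```text
time_s: 22.02
eef_pos: [566.6, 12.7, 166.0]
eef_rot: [-180.0, 0.0, -53.0]
ft_force: [0.4, 0.1, -2.8]
finger_gap: 27.8
```

```bash
python3 - <<'E'
from sph import *
commit([0,0,.014],[0,0,0]);commit([0,0,.004],[0,0,0])
crop("scene",(235,170,300,260),8,"s19")
print(manip.sense()["eef_pos"],manip.sense()["ft_torque"])
E
```

```text
cmd [566.71  12.57 170.01] [-180.   -0.  -53.] meas [566.58  12.66 166.  ] [-180.      0.    -52.99] F [ 0.37  0.09 -2.75] gap 27.8 t 22.02 j7 [ 30.15  30.7  -44.48 104.77  25.84  55.15 -78.48]
cmd [566.71  12.57 166.01] [-180.   -0.  -53.] meas [566.58  12.66 166.  ] [-180.      0.    -52.99] F [ 0.37  0.09 -2.75] gap 27.8 t 22.02 j7 [ 30.15  30.7  -44.48 104.77  25.84  55.15 -78.48]
[566.63  12.67 166.07] [ 0.02  0.04 -0.02]
```

View pics/s19.png

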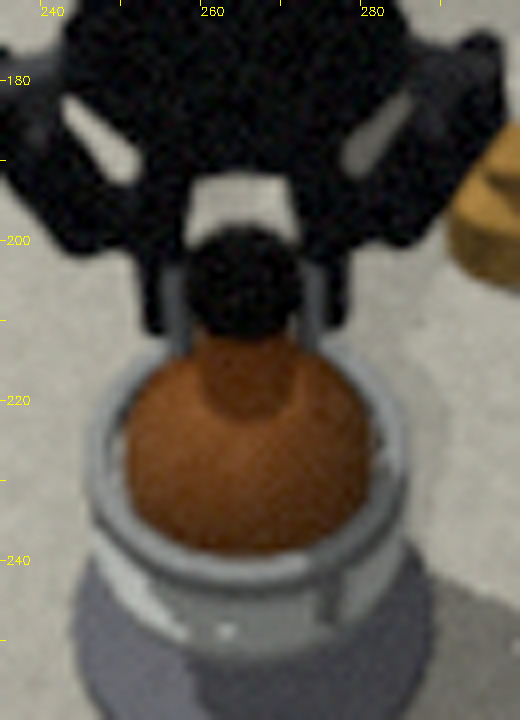

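Request:
apply_moves:
  plan:
    - {"offset": [0,0,0],"turn": [0,0,0],"hand": 1}
    - {"offset": [0,0,0],"turn": [0,0,0],"hand": 1}
    - {"offset": [0,0,0.001],"turn": [0,0,0],"hand": 1}
    - {"offset": [0,0,0.002],"turn": [0,0,0],"hand": 1}
    - {"offset": [0,0,0.003],"turn": [0,0,0],"hand": 1}
    - {"offset": [0,0,0.004],"turn": [0,0,0],"hand": 1}
    - {"offset": [0,0,0.005],"turn": [0,0,0],"hand": 1}
    - {"offset": [0,0,0.006],"turn": [0,0,0],"hand": 1}
    - {"offset": [0,0,0.006],"turn": [0,0,0],"hand": 1}
  grip_force: 110

```text
time_s: 22.82
eef_pos: [566.9, 12.7, 160.3]
eef_rot: [-180.0, -0.0, -53.0]
ft_force: [-0.2, 0.8, 5.0]
finger_gap: 26.9
```

Request:
apply_moves:
  plan:
    - {"offset": [0,0,0.0015],"turn": [0,0,0],"hand": 1}
    - {"offset": [0,0,0.003],"turn": [0,0,0],"hand": 1}
    - {"offset": [0,0,0.0045],"turn": [0,0,0],"hand": 1}
    - {"offset": [0,0,0.006],"turn": [0,0,0],"hand": 1}
    - {"offset": [0,0,0.0075],"turn": [0,0,0],"hand": 1}
    - {"offset": [0,0,0.009],"turn": [0,0,0],"hand": 1}
    - {"offset": [0,0,0.01],"turn": [0,0,0],"hand": 1}
    - {"offset": [0,0,0.01],"turn": [0,0,0],"hand": 1}

```text
time_s: 23.48
eef_pos: [567.1, 12.8, 150.6]
eef_rot: [-180.0, -0.0, -53.0]
ft_force: [-1.0, 0.2, 9.0]
finger_gap: 27.1
```

Request:
apply_moves:
  plan:
    - {"offset": [0,0,0.001],"turn": [0,0,0],"hand": 1}
    - {"offset": [0,0,0.002],"turn": [0,0,0],"hand": 1}
    - {"offset": [0,0,0.003],"turn": [0,0,0],"hand": 1}
    - {"offset": [0,0,0.004],"turn": [0,0,0],"hand": 1}
    - {"offset": [0,0,0.005],"turn": [0,0,0],"hand": 1}
    - {"offset": [0,0,0.006],"turn": [0,0,0],"hand": 1}
    - {"offset": [0,0,0.007],"turn": [0,0,0],"hand": 1}
    - {"offset": [0,0,0.007],"turn": [0,0,0],"hand": 1}
    - {"offset": [0,0,0.007],"turn": [0,0,0],"hand": 1}

```text
time_s: 24.23
eef_pos: [567.4, 12.9, 144.2]
eef_rot: [-179.9, -0.1, -53.0]
ft_force: [-2.4, -0.6, 10.4]
finger_gap: 27.2
```

Request:
apply_moves:
  plan:
    - {"offset": [0,0,0.0005],"turn": [0,0,0],"hand": 1}
    - {"offset": [0,0,0.001],"turn": [0,0,0],"hand": 1}
    - {"offset": [0,0,0.001],"turn": [0,0,0],"hand": 1}
    - {"offset": [0,0,0.001],"turn": [0,0,0],"hand": 1}
    - {"offset": [0,0,0.001],"turn": [0,0,0],"hand": 1}

```text
time_s: 24.65
eef_pos: [567.7, 13.0, 144.0]
eef_rot: [-179.9, -0.1, -53.0]
ft_force: [-4.6, -0.4, 17.0]
finger_gap: 27.2
```

Request:
apply_moves:
  plan:
    - {"offset": [0,0,0.0005],"turn": [0,0,0],"hand": 1}
    - {"offset": [0,0,0.0005],"turn": [0,0,0],"hand": 1}
    - {"offset": [0,0,0.0005],"turn": [0,0,0],"hand": 1}
    - {"offset": [0,0,0.0005],"turn": [0,0,0],"hand": 1}
    - {"offset": [0,0,0.0005],"turn": [0,0,0],"hand": 1}
    - {"offset": [0,0,0.0005],"turn": [0,0,0],"hand": 1}
    - {"offset": [0,0,0.0005],"turn": [0,0,0],"hand": 1}
    - {"offset": [0,0,0.0005],"turn": [0,0,0],"hand": 1}

```text
time_s: 25.32
eef_pos: [567.9, 13.1, 144.0]
eef_rot: [-179.9, -0.1, -53.0]
ft_force: [-5.0, -2.2, 20.1]
finger_gap: 27.1
```

```bash
python3 - <<'E'
from h import *
crop("scene",(235,170,300,260),8,"s20")
f=manip.grab_frame("scene");cv2.imwrite("pics/s21.png",f["pixels"][:,:,::-1])
f=manip.grab_frame("top");cv2.imwrite("pics/t21.png",f["pixels"][:,:,::-1])
s=manip.sense();print(s["eef_pos"],s["ft_force"],s["finger_gap"],s["time_s"])
E
```

```text
[567.88691533  13.12463478 144.01303364] [-4.68001802 -1.27697861 20.8832164 ] 27.663840151340242 25.4667
```

View pics/s20.png

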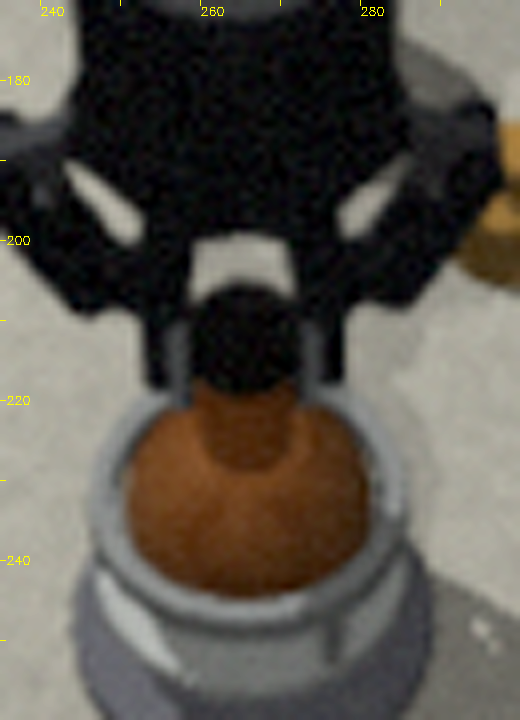

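View pics/s21.png

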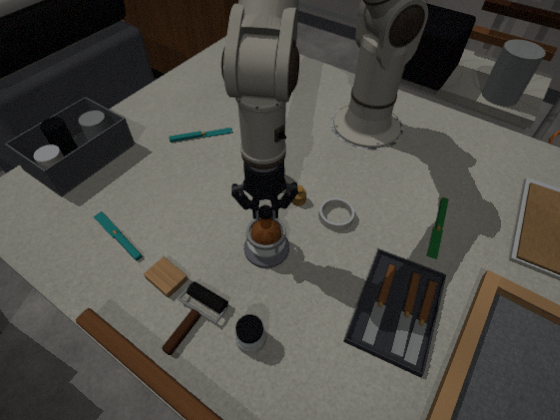

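View pics/t21.png

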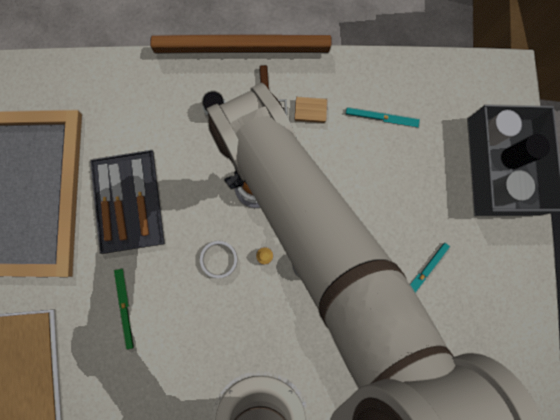

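```bash
python3 -c "
from plant import manip
print(manip.finish_job())"
```

```text
the job is handed in; nothing more can be done
None
```

The job is done and handed in at about 25.5 s, well under the 67 s limit; `finish_job` reported no verdict.

- **Knife:** it lies flat on the tray floor in the free strip, parallel to the other two with its handle the same way, and I let go of it. A clear view after the gripper lifted away and the final pictures both showed this.
- **Flask:** my first grip, on the neck, read about 27 mm where roughly 24 mm was expected, and it pushed on the flask. I opened and gripped the stopper instead. The flask then went into the ring with no side force.
- **Pressing:** the force rose as a 500 N/m spring should. The tool stopped at z = 144.0 mm, which is 20 mm below the unpressed height, and further pushing only raised the force. It ended held there with about 21 N of push and a 110 N grip.
- **What disagreed:** the two cameras differed by 2 to 6 mm in places, so I averaged them and checked against the gripper's known position. About 5 N of side force remained at the end, with the tool about 1 mm off its commanded position in x. The flask still looked upright and centred.
- **Everything else:** no other object had visibly moved and nothing was dropped. In the last top view the arm hid part of the table, including the ink tin.

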